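# Fetch the orange specimen carrier from its immersion well and weigh it

## Robot

A 7-joint arm with a two-finger parallel gripper is mounted at the origin on the work surface. World frame = base frame: x ahead of the robot, y to its left, z up, the work surface at z = 0. Lengths are in m, angles in rad, forces in N, time in s.
With the tool pointing down it reaches from about 0.35 to 0.9 m from the base axis. Payload 8.1 kg.
Tool frame: the origin (TCP) lies at the centre of the arm's flange, where the gripper is bolted on; the fingertips stand 178 mm ahead of it and the grasp point (between the pads) lies 159 mm ahead of it; z points along the fingers, y is the direction in which the jaws open and shut (so a half turn about z gives the same grasp; the last joint's range is limited). The gripper opens to 92 mm and grips with 3 to 60 N. Pads are 19 mm wide; open, the fingers measure 130 mm over their backs; the gripper's body (75 mm by 190 mm) begins 47 mm behind the grasp point.
Start: joints at [-1.227, 0.434, 0.025, 1.573, -0.012, 1.134, -0.075], TCP at [0.27, 0.564, 0.405] pointing down, gripper open.
Joint ranges: [-2.62, 2.62], [-0.44, 2.09], [-1.27, 1.32], [0.08, 2.57], [-1.32, 4.46], [0.12, 2], [-2.74, 2.74]. Speed limits (rad/s): [2.22, 2.22, 3.01, 3.01, 3.14, 3.14, 3.14].

## Interface

Orientations are given as a rotation vector (axis times angle).
In Python, from cell import arm, get_image, camera_model gives the robot as it stands. The module is installed in compiled form; this text tells all that it offers.
- The arm moves only by the shell command python3 -m pendant 'ROWS' [FORCE]. ROWS is JSON, a list that holds one entry, the list of rows, each a list of 7 numbers: the shift along the tool's x, y, z in mm, then the turn, a rotation vector about the tool's x, y, z in rad, then the closure, from -1 (fully open) to 1 (shut). In form: [[[x, y, z, rx, ry, rz, hand], ...]]. A call has 1 to 20 rows; each row is the pose to reach, as a shift and turn from the pose commanded when the call began, along the tool's axes at that moment; what a row does not reach only later rows make up. A row lasts 1/8 s, in which the tool goes at most 62.5 mm and 10.7 degrees, less where a joint would pass 70% of its speed; a pose out of reach is approached as far as the arm can. A call with a gripper value outside its range is refused whole. The fingers move at their own pace and stop on an object; FORCE is the grip in N (left out, the last holds). Time passes only in rows, so rows that repeat a pose let the fingers close. It gives the time, the measured TCP pose, the force and the opening at its end, in the units of the state.
- arm.observe(): the state, without advancing time (a new reading comes with each control period).
- get_image(name): name is "side" or "top"; returns the picture (480x640x3 uint8, red, green, blue); there is no depth.
- camera_model(name): a dict with "fx", "fy", "cx", "cy" (pixels), "k1" (the pictures are not rectified: a ray, as slopes to the right and down, at radius r is drawn at 1 + k1 r^2 times it, then the intrinsics apply), "position" and "orientation" of the camera in the world. Camera axes: x right, y down, z forward; pixel columns grow to the right and rows downward; lengths in m; the calibration is good to about 2 mm. A picture is of the moment at which its call begins. camera_model takes no time and is no camera call.
- arm.sign_off(): hands the job in, once; it reports no verdict.
The state is a dict: "clock": time; "joints": joint angles; "dq": joint speeds; "joint_efforts": joint torques, N m; "position": TCP position; "ee_rot": TCP orientation; "force": force on the tool from outside, world axes, zero at the start; "ft_torque": the same for the moment, N m; "width": opening from 0.0 (shut) to 1.0 (fully open).
Only numpy, scipy, OpenCV 4.12 (cv2) and the standard library are available. Lean on these libraries where they do the work, as an engineer would, in place of code of your own. Each camera call takes 0.05 s, during which the arm holds its last target.

## Task

The orange specimen carrier has finished its soak: with the hook rod, lift it off its prongs deep in the well, bring it out and stand it upright on the drainboard beside the wells, without disturbing the flat bar lying there. Hang the rod back in its fork stand, then pick the carrier up by its bail and set it down gently and upright in the middle of the scale's pan. Leave the blue carrier hanging in its well and do not disturb anything else on the bench.

Things in the scene. Friction and masses are not known exactly. Their poses are not given: they have to be found in the camera images.
- tank: Stainless tank cabinet, fixed, 300 x 300 mm in plan, its deck at z 20 mm. Origin level with the bench top at the plan centre; own +x points away from the robot, +y left. In the -x half are two open wells side by side: each spans x -135 to 0, and is 120 wide in y about y = +65 and y = -65 (10 mm wall between); floor at z -300
- drainboard (a point): Centre of the drainboard's flat surface on the tank's deck (tank x 78, y 0, z 20 mm); axes as the tank's. The surface is 132 (x) x 288 (y) mm, inside a rim 8 mm high and 6 mm thick
- hanger: Fixed strip with two 8 mm wire prongs in each well, axes as the tank's; origin at tank x -135 (the wells' wall nearest the robot), y 0, 100 to 130 mm below the deck, at the height of a hung bail's bar. Prongs lie 22 mm either side of each well's centre, reach to +x, hold the bar in V notches at x 38, and end at x 56, 6 mm above the origin. Lift a bar 10 mm or more to leave the notches. Nothing stands above the prongs
- orange_carrier_bail (a point): Orange specimen carrier, loose, 0.35 to 0.55 kg. This point is the middle of the bar of its rigid bail: level orange 8 mm round wire along own y, 80 mm between its legs, 120 mm above the underside, with a 50 mm high window below it. z up. Starts hanging by the bar from the prongs of either well, its x along tank +x, free to swing
- orange_carrier_foot (a point): Centre of the orange carrier's underside, 120 mm below the bar. Base plate 50 (own x) x 86 (y) mm; on it three upright dark steel specimens under an orange top plate of the same size, whose top is 66 mm above the underside
- blue_carrier_bail (a point): Middle of the bail's bar of the blue carrier, which is like the orange one but blue and hangs in the other well; stays there
- rod_handle (a point): Hook rod, loose, 0.18 kg, 218 mm tall, upright in the fork stand. This point is the centre of its black T-bar, 100 (own x) x 14 (y) x 18 mm (z, up). +x is along the T-bar to its orange end: the hook's tip points that way. A 10 mm shaft goes down from its middle. Turns freely in the fork
- rod_hook (a point): Where a hung bar seats in the rod's hook, 194 mm straight below the T-bar's centre. The hook is a V-bottomed J of 8 mm wire in the rod's x-z plane, 32 mm wide over all (x -16 to 16), open upward between its shaft side (wire at x -12) and its tip (x 12). Its lowest point is 209 mm and the top of its tip 183 mm below the T-bar's centre
- rod_collar (a point): Centre of the underside of the rod's 26 mm collar, 56 mm below the T-bar's centre
- stand_seat (a point): Fork stand, fixed: this point is where the collar's underside rests, 180 mm above the bench, middle of the 14 mm slot between two tines, open to own -x (tines start at x -22). Lips 6 mm high across the tines at x -22 to -16 and 16 to 22 keep the collar in: lift over the front lip to take out or put in. The post, no higher than the tines, is at x 60 to 80; base plate 10 mm thick, x -45 to 95, 90 wide
- scale_pan (a point): Platform scale, fixed: centre of the top face of its steel pan, 220 (own x) x 200 (y) mm, 60 mm above the bench. A white indicator on a column stands behind it (own x 105 to 210, y -40 to 100, top 220 mm above the bench)
- flat_bar: Flat dark steel bar, loose, 120 (own x) x 25 x 10 mm, lying on the drainboard about along tank x; origin at the centre of its underside. Stays there
- tape_roll: White roll of tape flat on the bench, loose, 96 mm across, 45 mm high; origin at the centre of its underside
- wash_bottle: White wash bottle with red cap, loose, 60 mm across, 150 mm high; origin at the centre of its underside
Things that resemble listed ones, but are neither listed nor needed, are in the scene too. Leave any yellow look-alike of the part that bears rod_handle alone.

How it is judged:
By the outcome, as a careful person would: the job done as asked, in the order asked, and still so for the second after the job is handed in, with the robot touching nothing.
It also fails if it takes over 72 s, if anything falls off the work surface, if the arm or the gripper's body presses on something with over 40 N, if the wrist force passes 120 N, or if a joint passes its speed limit or range.

## Working session

There is one attempt and no reset: what is moved stays moved. The work goes in short steps, Python scripts to look and compute and a shell command to move; the robot and the scene stay as the last step left them, time stands still between calls to the robot, and variables do not carry over. Pictures are saved under pics/ and viewed, and the job is handed in when it is done.

```bash
mkdir -p pics; ls
python3 - <<'E'
from cell import arm,get_image,camera_model
import cv2
for n in("side","top"):
    print(n,camera_model(n)); cv2.imwrite(f"pics/{n}0.png",get_image(n)[...,::-1])
print(arm.observe())
E
```

```text
pics
side {'fx': 480.40811808607566, 'fy': 480.40811808607566, 'cx': 325.2557285315358, 'cy': 236.18275571066695, 'k1': -0.05653538596274833, 'position': array([ 0.05844581, -0.59300812,  0.63060001]), 'orientation': array([-2.10721479,  0.70007565, -0.36705088])}
top {'fx': 467.94535704115947, 'fy': 467.94535704115947, 'cx': 321.2831916680025, 'cy': 237.52070661618123, 'k1': 0.041837380697367574, 'position': array([0.37373045, 0.05560252, 1.04856402]), 'orientation': array([-2.15527082,  2.13420529, -0.16534201])}
{'clock': 0.1, 'joints': array([-1.22659055,  0.43512886,  0.02500866,  1.57401991, -0.01160241,
        1.13402793, -0.07507489]), 'dq': array([ 0.00089303,  0.00039527,  0.00087527, -0.00197657, -0.00050103,
       -0.00032567,  0.00070915]), 'joint_efforts': array([ 3.66232503e-03, -6.69122458e+01,  9.88323838e-01, -3.15146184e+01,
       -6.04909728e-02,  3.73635977e-02,  7.59763793e-05]), 'position': array([0.2700029 , 0.56342444, 0.40403354]), 'ee_rot': array([-6.96096123e-01, -3.06332009e+00,  2.24270327e-03]), 'force': array([-0.26163546, -0.96745939, -0.7156591 ]), 'ft_torque': array([0.03343971, 0.00156398, 0.00656953]), 'width': 0.9996133097492585}
```

View pics/side0.png

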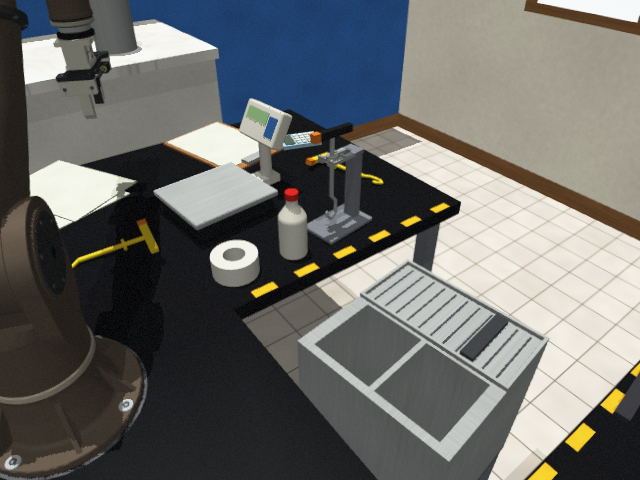

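View pics/top0.png

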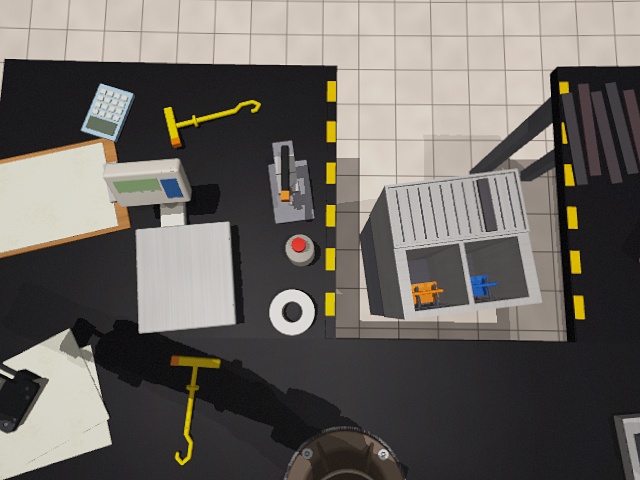

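The rod in the fork is the only black T-bar, with its orange end at about (285,195) in the top view and (318,137) in the side view. The yellow rods at top (195,362) and (172,128) are look-alikes. The orange carrier hangs in the left well at top (426,292), and the blue one is in the right well at (483,287). Next I'll crop closer.

```bash
cat > h.py <<'E'
import numpy as np,cv2
from scipy.spatial.transform import Rotation as R
from cell import arm,get_image,camera_model
def cam(n):
    c=camera_model(n); K=np.array([[c['fx'],0,c['cx']],[0,c['fy'],c['cy']],[0,0,1]]); D=np.array([c['k1'],0,0,0,0.])
    return K,D,np.array(c['position']),R.from_rotvec(c['orientation']).as_matrix()
def ray(n,uv):
    K,D,p,M=cam(n); q=cv2.undistortPoints(np.array([[uv]],float),K,D)[0,0]
    return p,M@np.array([q[0],q[1],1])
def at_z(n,uv,z):
    p,d=ray(n,uv); return p+d*(z-p[2])/d[2]
def tri(uvs,uvt):
    p1,d1=ray('side',uvs);p2,d2=ray('top',uvt)
    A=np.c_[d1,-d2]; s=np.linalg.lstsq(A,p2-p1,rcond=None)[0]
    a,b=p1+s[0]*d1,p2+s[1]*d2; return (a+b)/2,np.linalg.norm(a-b)
def proj(n,P):
    K,D,p,M=cam(n); P=np.atleast_2d(np.array(P,float)); q=(P-p)@M
    return cv2.projectPoints(q,np.zeros(3),np.zeros(3),K,D)[0][:,0]
def crop(n,x0,y0,x1,y1,s,name,img=None,pts=None):
    im=(get_image(n) if img is None else img)[...,::-1].copy()
    c=cv2.resize(im[y0:y1,x0:x1],None,fx=s,fy=s,interpolation=cv2.INTER_CUBIC)
    if pts is not None:
        for u,v in proj(n,pts): cv2.circle(c,(int((u-x0+.5)*s),int((v-y0+.5)*s)),2,(255,0,255),-1)
    cv2.imwrite(f'pics/{name}.png',c)
E
python3 - <<'E'
import cv2
from h import *
s=cv2.imread('pics/side0.png')[...,::-1];t=cv2.imread('pics/top0.png')[...,::-1]
crop('top',355,160,555,325,4,'t_tank',t)
crop('side',290,255,560,465,2.9,'s_tank',s)
a=cv2.resize(t[130:230,255:325],None,fx=5.5,fy=5.5,interpolation=cv2.INTER_CUBIC)
b=cv2.resize(s[110:250,295:385],None,fx=4,fy=4,interpolation=cv2.INTER_CUBIC)
o=np.zeros((600,760,3),np.uint8);o[:a.shape[0],:a.shape[1]]=a;o[:b.shape[0],390:390+b.shape[1]]=b[:600]
cv2.imwrite('pics/stand.png',o[...,::-1])
E
```

```text
(no output)
```

View pics/t_tank.png

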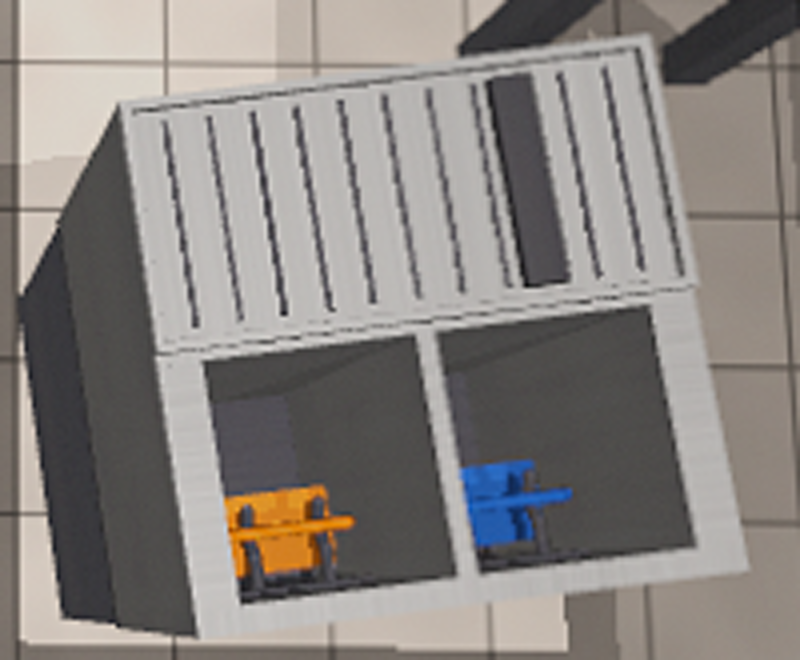

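View pics/s_tank.png

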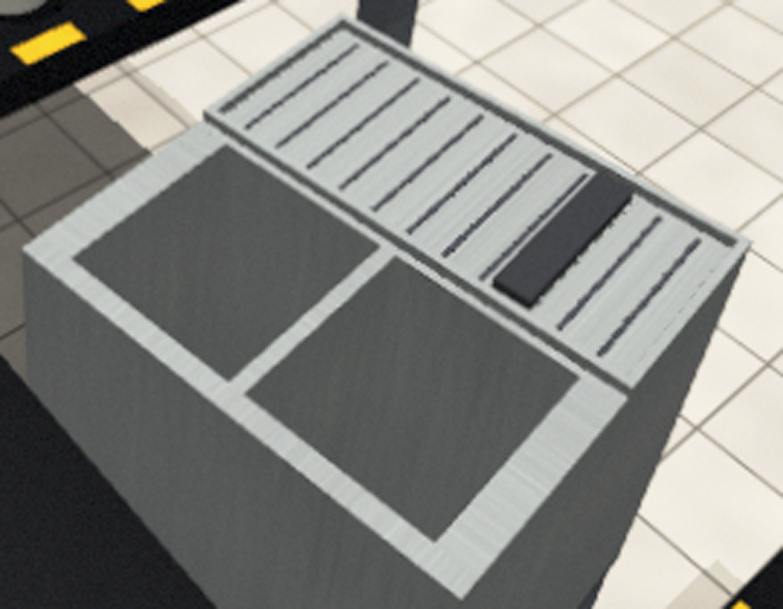

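View pics/stand.png

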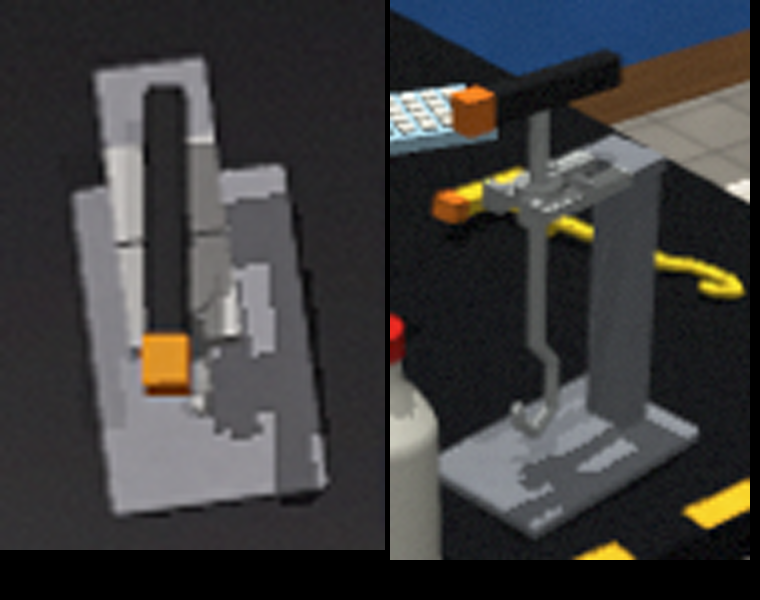

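```bash
cat > fit.py <<'E'
from h import *
from scipy.optimize import least_squares
def px(X,s,o): return (np.array(X,float)+.5)/s-.5+np.array(o,float)
def fit(obs,x0):
    # obs: (cam, uv, local xyz mm)
    def T(p,l): 
        c,s=np.cos(p[2]),np.sin(p[2]); l=np.array(l)/1000
        return np.array([p[0]+c*l[0]-s*l[1],p[1]+s*l[0]+c*l[1],l[2]])
    f=lambda p: np.concatenate([proj(n,T(p,l))[0]-uv for n,uv,l in obs])
    r=least_squares(f,x0,loss='soft_l1'); return r.x,r.fun.reshape(-1,2),T
E
python3 - <<'E'
from fit import *
o=[]
t=lambda X:px(X,4,(355,160)); s=lambda X:px(X,2.9,(290,255))
L=[(-150,150,20),(-150,-150,20),(150,150,28),(150,-150,28),(0,125,20),(-135,125,20),(-135,5,20),(0,5,20),(0,-5,20),(0,-125,20),(-135,-125,20),(-135,-5,20)]
A=[(198,637),(748,570),(122,102),(650,36),(206,362),(240,603),(456,577),(417,335),(440,332),(651,305),(695,546),(478,573)]
B=[(25,247),(462,597),(342,18),(750,242),(225,147),(75,258),(230,380),(380,246),(398,258),(580,377),(435,541),(246,393)]
ot=[('top',t(a),l) for a,l in zip(A,L)]; os=[('side',s(a),l) for a,l in zip(B,L)]
for ob in (ot,os,ot+os):
    p,f,T=fit(ob,[.5,-.3,.1]); print('tank',p.round(4),np.abs(f).mean(0).round(2),np.abs(f).max(0).round(2),f.mean(0).round(2))
tank=p
c,sn=np.cos(p[2]),np.sin(p[2]); Rw=np.array([[c,-sn],[sn,c]])
loc=lambda P:np.array([*((P[:2]-p[:2])@Rw*1000),P[2]*1000]).round(1)
# bar with tank x=-97
for X in [(355,521),(345,522),(300,525),(240,530)]:
    q,d=ray('top',t(X)); dl=np.array([*(d[:2]@Rw),d[2]]); ql=loc(q)/1000
    k=(-.097-ql[0])/dl[0]; print('bar',((ql+k*dl)*1000).round(1))
for X in [(573,493),(555,495),(480,504)]:
    q,d=ray('top',t(X)); dl=np.array([*(d[:2]@Rw),d[2]]); ql=loc(q)/1000
    k=(-.097-ql[0])/dl[0]; print('bluebar',((ql+k*dl)*1000).round(1))
for X in [(487,82),(530,73),(570,278),(527,287)]: print('flat',loc(at_z('top',t(X),.03)))
for X in [(600,170),(635,198),(528,306),(493,285)]: print('flat s',loc(at_z('side',s(X),.03)))
# stand
t=lambda X:px(X,5.5,(255,130)); s=lambda X:px((X[0]-390,X[1]),4,(295,110))
ob=[('top',t(a),l) for a,l in zip([(115,515),(327,487),(285,167),(75,190),(97,70),(205,57)],[(-45,45,10),(-45,-45,10),(95,-45,10),(95,45,10),(80,1,180),(80,-1,180)])]
ob=ob[:4]
ob2=[('side',s(a),l) for a,l in zip([(440,462),(535,527),(697,431)],[(-45,45,10),(-45,-45,10),(95,-45,10)])]
for o_ in (ob,ob2,ob+ob2):
  p,f,T=fit(o_,[.6,.1,.1]); print('stand',p.round(4),f.round(1).tolist())
# tbar
for X in [(145,88),(185,85),(144,336),(188,335),(144,383),(188,382)]: print('tbar',at_z('top',t(X),.245).round(4))
# collar etc
for n,a in (('seat',(0,0,180)),('hook',(0,0,42))): print(n,T(p,a).round(4))
E
```

```text
tank [ 0.5215 -0.2569  0.1331] [0.45 0.44] [1.27 0.71] [-0.04 -0.02]
tank [ 0.5232 -0.2578  0.1364] [0.57 0.69] [1.21 2.41] [ 0.02 -0.33]
tank [ 0.5225 -0.2575  0.1355] [0.67 0.6 ] [1.64 2.35] [-0.06 -0.35]
bar [ -97.   -22.5 -278.4]
bar [ -97.    -8.2 -250.7]
bar [-97.   78.2 -16.7]
bar [-97.  144.4 140.6]
bluebar [ -97.  -140.9 -183.9]
bluebar [ -97.  -121.1 -162.2]
bluebar [ -97.   -63.5 -134.8]
flat [132.9 -53.4  30. ]
flat [135.  -77.9  30. ]
flat [ 17.8 -79.1  30. ]
flat [ 15.8 -54.9  30. ]
flat s [136.5 -57.6  30. ]
flat s [130.2 -84.5  30. ]
flat s [ 13.3 -82.6  30. ]
flat s [ 12.4 -60.8  30. ]
stand [0.6128 0.1192 0.1402] [[-0.5, 0.4], [0.5, 0.4], [0.4, -0.8], [-0.4, -0.1]]
stand [0.6145 0.1183 0.1412] [[-4.3, -0.1], [0.2, 0.4], [1.5, -0.6]]
stand [0.6133 0.1188 0.1442] [[-0.3, 0.2], [0.8, 0.1], [0.4, -1.0], [-0.4, -0.2], [-4.9, 0.0], [-0.4, 0.5], [0.9, -0.5]]
tbar [0.6609 0.127  0.245 ]
tbar [0.6621 0.1141 0.245 ]
tbar [0.5783 0.1256 0.245 ]
tbar [0.5788 0.1115 0.245 ]
tbar [0.5629 0.1253 0.245 ]
tbar [0.5634 0.1112 0.245 ]
seat [0.6133 0.1188 0.18  ]
hook [0.6133 0.1188 0.042 ]
```

Run:
```python
from fit import *
t=cv2.imread('pics/top0.png')[...,::-1];s=cv2.imread('pics/side0.png')[...,::-1]
p=np.array([.522,-.257,.134]); c,sn=np.cos(p[2]),np.sin(p[2])
W=lambda x,y,z:[p[0]+(c*x-sn*y)/1000,p[1]+(sn*x+c*y)/1000,z/1000]
for h in (-80,-95,-110):
    pts=[W(-97,y,h) for y in (25,65,105,-25,-65,-105)]+[W(-79,y,h+6) for y in (43,87,-43,-87)]+[W(-135,y,h) for y in (43,87,-43,-87)]
    crop('top',400,255,500,325,7.5,f'h{-h}',t,pts)
    print(h,proj('top',pts).round(1).tolist())
ims=[cv2.imread(f'pics/h{h}.png') for h in (80,95,110)]
o=cv2.resize(np.vstack([np.hstack(ims[:2]),np.hstack([ims[2],ims[2]*0])]),(800,560)); cv2.imwrite('pics/hh.png',o)
print(W(-97,65,0))
# rod jog from side: project line of known heights on the rod
L=[[.6128,.119,z] for z in (.236,.18,.1,.08,.06,.042,.027)]
crop('side',310,115,350,230,5,'rod',s,L)
crop('top',130,215,320,345,4,'scale',t)
```

```text
-80 [[445.2, 289.3], [428.6, 291.3], [412.0, 293.4], [465.9, 286.7], [482.5, 284.7], [499.1, 282.7], [437.1, 282.6], [418.8, 284.8], [472.9, 278.2], [491.2, 275.9], [440.3, 306.2], [422.0, 308.4], [476.2, 301.8], [494.6, 299.5]]
-95 [[443.5, 289.5], [427.2, 291.6], [410.8, 293.6], [464.0, 287.0], [480.4, 285.0], [496.8, 283.0], [435.6, 282.9], [417.5, 285.2], [470.8, 278.6], [488.9, 276.4], [438.8, 306.2], [420.7, 308.4], [474.1, 301.8], [492.3, 299.6]]
-110 [[441.9, 289.8], [425.8, 291.8], [409.7, 293.8], [462.1, 287.3], [478.3, 285.3], [494.5, 283.3], [434.1, 283.3], [416.3, 285.5], [468.9, 279.0], [486.7, 276.8], [437.2, 306.2], [419.4, 308.4], [472.1, 301.9], [490.0, 299.7]]
[np.float64(0.4171856064083782), np.float64(-0.20554183353421354), 0.0]
```

View pics/hh.png

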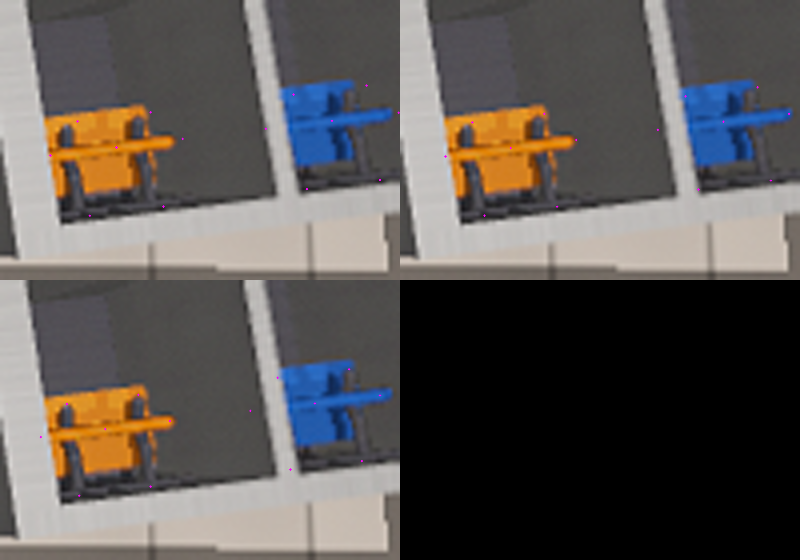

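View pics/rod.png

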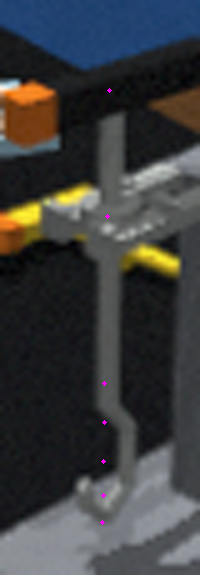

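View pics/scale.png

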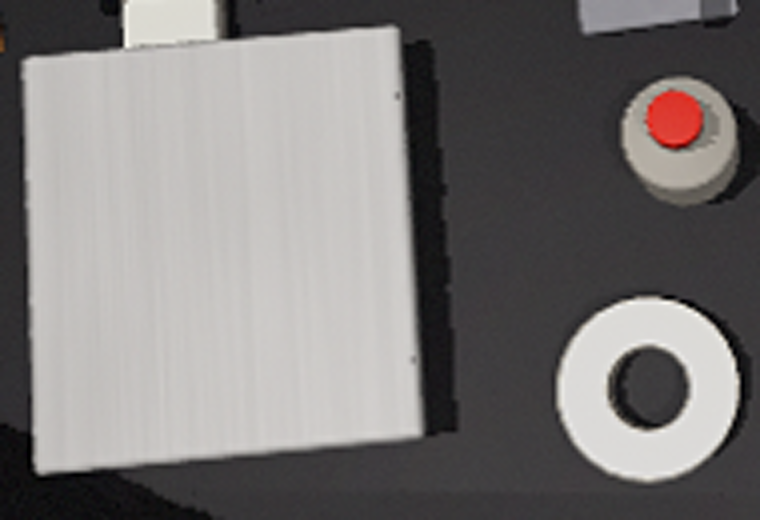

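Run:
```python
from fit import *
t=lambda X:px(X,4,(130,215))
C=[at_z('top',t(X),.06) for X in [(24,58),(398,26),(424,436),(36,472)]]
print('pan',np.mean(C,0).round(4),[c.round(3).tolist() for c in C])
for a,b in((3,0),(2,1)): print(np.arctan2(*(C[b]-C[a])[[1,0]]), np.linalg.norm(C[a]-C[b]))
print('bottle cap',at_z('top',t((675,119)),.15).round(3),'body',at_z('top',t((678,132)),.1).round(3),'tape',at_z('top',t((649,389)),.045).round(3))
print('T side', [at_z('side',px((x-390,y),4,(295,110)),.245).round(4).tolist() for x,y in [(455,92),(480,86),(607,52),(618,60)]])
s=arm.observe();M=R.from_rotvec(s['ee_rot']).as_matrix();print(M.round(3))
f=.023;x=np.array([-np.cos(f),-np.sin(f),0]);y=np.array([-np.sin(f),np.cos(f),0])
Md=np.c_[x,y,[0,0,-1]]
print('rot tool',R.from_matrix(M.T@Md).as_rotvec().round(3)); print('shift',(M.T@(np.array([.6125,.119,.45])-s['position'])*1000).round(1))
```

```text
pan [0.4396 0.3383 0.06  ] [[0.538, 0.448, 0.06], [0.557, 0.251, 0.06], [0.341, 0.229, 0.06], [0.322, 0.426, 0.06]]
0.09935349434041678 0.21645488552127515
0.10200199464109001 0.2168544516638592
bottle cap [0.496 0.097 0.15 ] body [0.496 0.098 0.1  ] tape [0.366 0.114 0.045]
T side [[0.5676, 0.1263, 0.245], [0.5818, 0.125, 0.245], [0.6598, 0.1214, 0.245], [0.6578, 0.1101, 0.245]]
[[-0.902  0.432 -0.   ]
 [ 0.432  0.902 -0.001]
 [-0.    -0.001 -1.   ]]
rot tool [-0.001 -0.    -0.47 ]
shift [-500.9 -252.8  -45.5]
```

```bash
python3 -m pendant '[[[-15,-8,-45,0,0,0,-1],[-50,-25,-45,0,0,-0.05,-1],[-100,-50,-45,0,0,-0.1,-1],[-155,-78,-45,0,0,-0.15,-1],[-210,-106,-45,0,0,-0.2,-1],[-265,-134,-45,0,0,-0.25,-1],[-320,-162,-45,0,0,-0.3,-1],[-375,-190,-45,0,0,-0.35,-1],[-425,-215,-45,0,0,-0.41,-1],[-465,-235,-45,0,0,-0.45,-1],[-490,-247,-45,0,0,-0.47,-1],[-501,-253,-45,0,0,-0.47,-1],[-501,-253,-45,0,0,-0.47,-1]]]'
python3 - <<'E'
from fit import *
i=get_image('top');crop('top',230,110,360,240,4.5,'g1',i)
i=get_image('side');crop('side',250,60,420,230,3.5,'g1s',i)
E
```

```text
clock: 1.72
position: [0.6125, 0.1189, 0.4494]
ee_rot: [0.034, -3.141, 0.0]
force: [-0.1, 0.7, -0.5]
width: 1.004
```

View pics/g1.png

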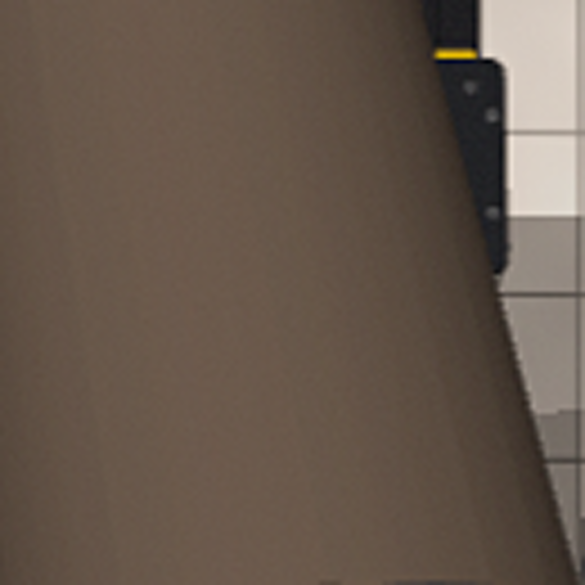

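View pics/g1s.png

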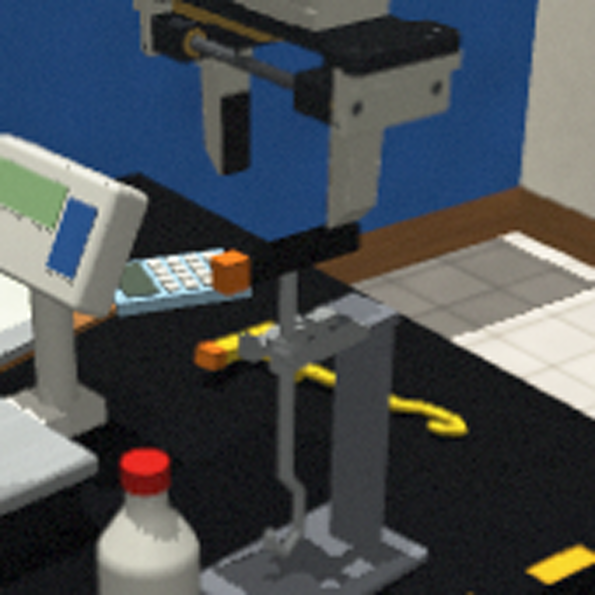

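The gripper (fingers at side-crop (225,130) and (355,170)) straddles the black T-bar with its orange end at (230,270). I'll go down and grip.

```bash
python3 -m pendant '[[[0,0,8,0,0,0,-1],[0,0,22,0,0,0,-1],[0,0,38,0,0,0,-1],[0,0,49,0,0,0,-1],[0,0,54,0,0,0,-1],[0,0,54,0,0,0,-1],[0,0,54,0,0,0,1],[0,0,54,0,0,0,1],[0,0,54,0,0,0,1],[0,0,54,0,0,0,1],[0,0,54,0,0,0,1],[0,0,54,0,0,0,1]]]' 45
python3 - <<'E'
from fit import *
i=get_image('side');crop('side',250,60,420,230,3.5,'g2s',i); print(arm.observe()['force'],arm.observe()['ft_torque'])
E
```

```text
clock: 3.32
position: [0.6125, 0.119, 0.3957]
ee_rot: [-0.036, 3.141, 0.0]
force: [0.2, 0.3, 0.1]
width: 0.398
[-0.06572149  0.58298751 -0.09027375] [ 0.0592088   0.03800528 -0.02063008]
```

View pics/g2s.png

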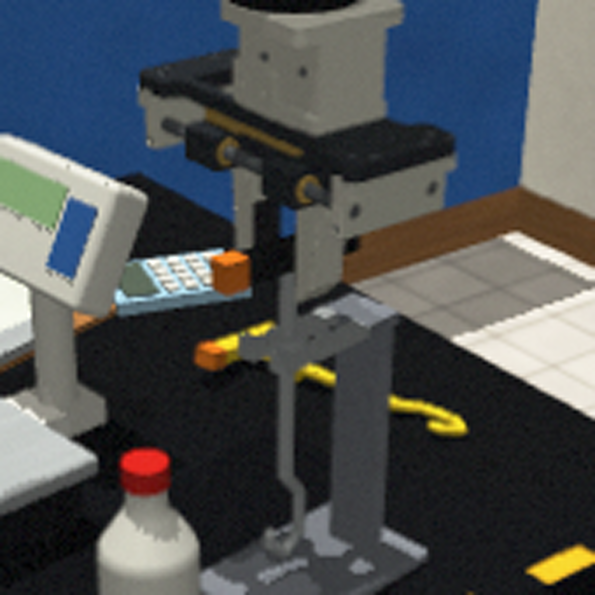

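The fingers are still closing, at a width of 0.398. I'll keep the pose.

```bash
python3 -m pendant '[[[0,0,0,0,0,0,1],[0,0,0,0,0,0,1],[0,0,0,0,0,0,1],[0,0,0,0,0,0,1],[0,0,0,0,0,0,1],[0,0,0,0,0,0,1]]]' 45
```

```text
clock: 4.12
position: [0.6125, 0.119, 0.3957]
ee_rot: [0.036, -3.141, -0.0]
force: [-0.9, 0.0, -0.7]
width: 0.147
```

```bash
python3 -m pendant '[[[0,0,-4,0,0,0,1],[0,0,-10,0,0,0,1],[0,0,-14,0,0,0,1],[0,0,-15,0,0,0,1],[6,-0.7,-15,0,0,0,1],[18,-2.1,-15,0,0,0,1],[32,-3.7,-15,0,0,0,1],[45,-5.3,-15,0,0,0,1],[53,-6.2,-15,0,0,0,1],[55,-6.4,-15,0,0,0,1]]]' 45
python3 - <<'E'
from fit import *
i=get_image('side');crop('side',250,60,420,230,3.5,'g3s',i)
E
```

```text
clock: 5.38
position: [0.5572, 0.1112, 0.411]
ee_rot: [-0.036, 3.141, 0.0]
force: [-0.4, 0.3, -1.6]
width: 0.15
```

View pics/g3s.png

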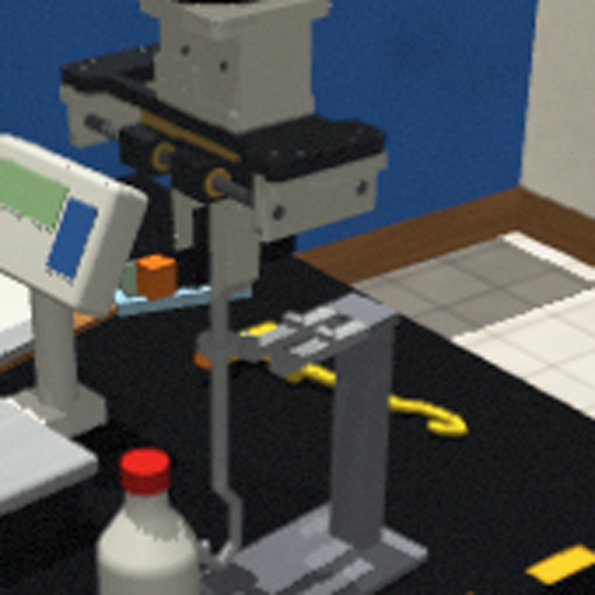

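The rod is clear of the tines, with its collar at crop (218,345). Next I'll raise it and carry it to above the orange well.

```bash
python3 -m pendant '[[[0,0,-12,0,0,0,1],[0,0,-42,0,0,0,1],[0,0,-82,0,0,0,1],[0,-5,-118,0,0,0,1],[6,-20,-138,0,0,-0.01,1],[20,-55,-142,0,0,-0.02,1],[36,-100,-142,0,0,-0.035,1],[53,-147,-142,0,0,-0.05,1],[70,-194,-142,0,0,-0.07,1],[87,-240,-142,0,0,-0.09,1],[101,-278,-142,0,0,-0.1,1],[109,-300,-142,0,0,-0.111,1],[112.5,-309.5,-142,0,0,-0.111,1],[112.5,-309.5,-142,0,0,-0.111,1],[112.5,-309.5,-142,0,0,-0.111,1]]]' 45
python3 - <<'E'
from fit import *
i=get_image('side');crop('side',200,100,560,400,2.2,'g4s',i)
i=get_image('top');crop('top',355,160,555,325,4,'g4t',i)
E
```

```text
clock: 7.3
position: [0.453, -0.1995, 0.5528]
ee_rot: [-0.213, 3.134, 0.001]
force: [0.4, 0.7, -0.9]
width: 0.15
```

View pics/g4s.png

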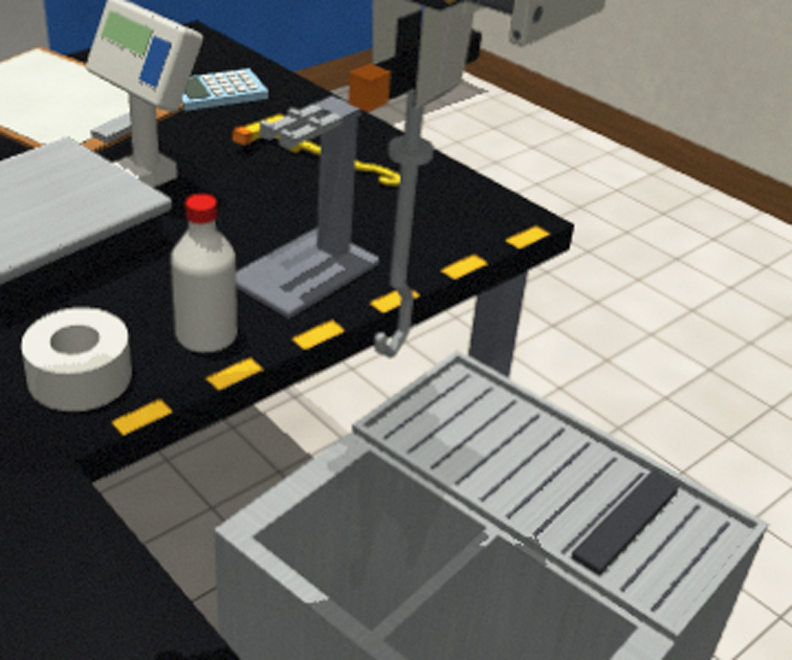

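View pics/g4t.png

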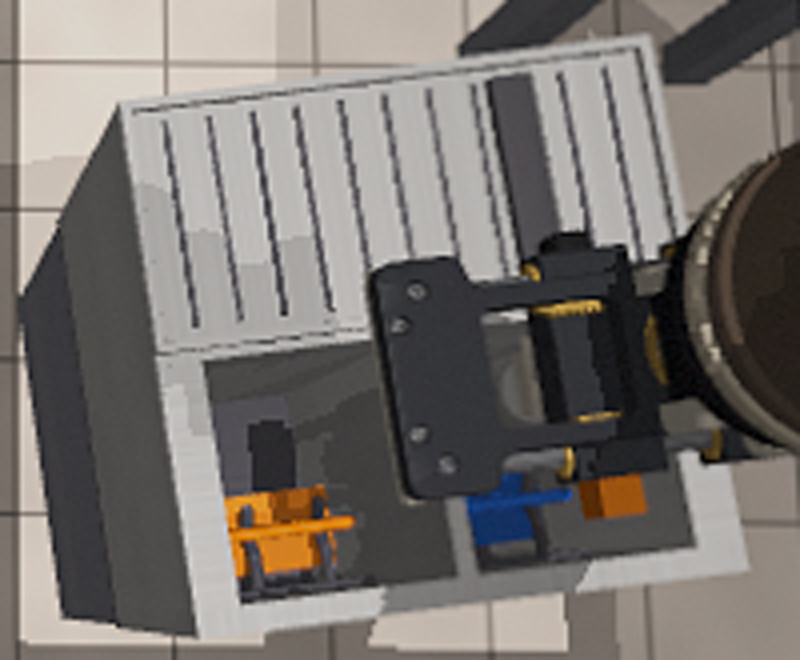

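Run:
```python
from fit import *
s=arm.observe();P=s['position'];M=R.from_rotvec(s['ee_rot']).as_matrix();print(P,M[:,0].round(3),M[:,2].round(4))
G=P+.159*M[:,2]
a=M[:,0]; z=M[:,2]
pts=[G+z*d for d in (.0,.056,.1,.147)]+[G+z*.203]+[G+z*.183+a*.012,G+z*.17-a*.012,G+a*.05]
i=get_image('side');crop('side',330,90,450,290,3,'g5s',i,pts);print(proj('side',pts).round(1).tolist())
```

```text
[ 0.45290957 -0.19963004  0.55268722] [-0.991 -0.136  0.   ] [-1.e-04  3.e-04 -1.e+00]
[[388.2, 129.8], [384.7, 170.4], [382.1, 199.5], [379.6, 228.2], [376.8, 259.5], [372.3, 252.2], [383.8, 238.0], [361.0, 141.7]]
```

View pics/g5s.png

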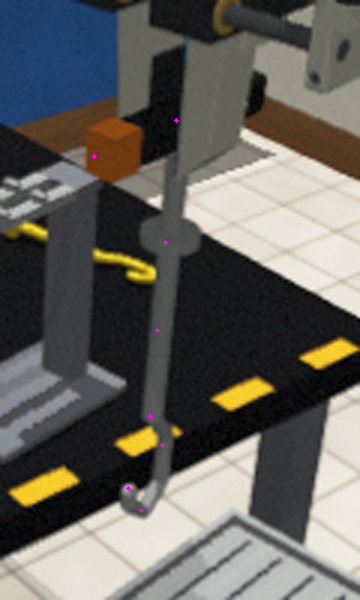

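The rod hangs where predicted, with the hook at side-crop (142,515) against a projected (141,510). I'll lower the hook into the well on the +x side of the bar.

```bash
python3 -m pendant '[[[1.2,-1.2,8,0,0,0,1],[1.2,-1.2,28,0,0,0,1],[1.2,-1.2,58,0,0,0,1],[1.2,-1.2,95,0,0,0,1],[1.2,-1.2,132,0,0,0,1],[1.2,-1.2,170,0,0,0,1],[1.2,-1.2,208,0,0,0,1],[1.2,-1.2,245,0,0,0,1],[1.2,-1.2,277,0,0,0,1],[1.2,-1.2,302,0,0,0,1],[1.2,-1.2,318,0,0,0,1],[1.2,-1.2,326,0,0,0,1],[1.2,-1.2,327,0,0,0,1],[1.2,-1.2,327,0,0,0,1]]]' 45
python3 - <<'E'
from fit import *
i=get_image('top');crop('top',355,160,555,325,4,'g6t',i)
i=get_image('side');crop('side',200,100,560,400,2.2,'g6s',i)
E
```

```text
clock: 9.2
position: [0.4516, -0.2021, 0.2262]
ee_rot: [-0.211, 3.134, -0.0]
force: [0.5, 0.4, -1.0]
width: 0.147
```

View pics/g6t.png

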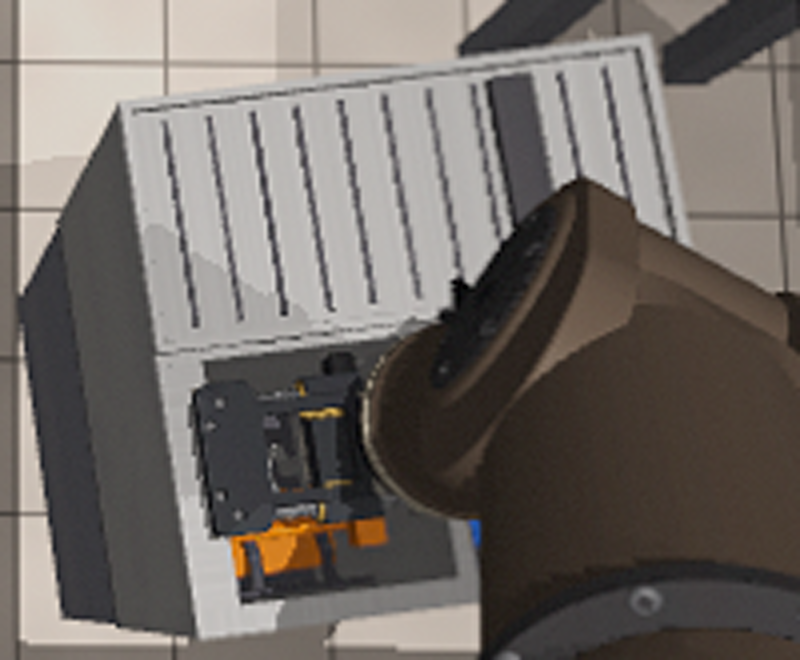

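View pics/g6s.png

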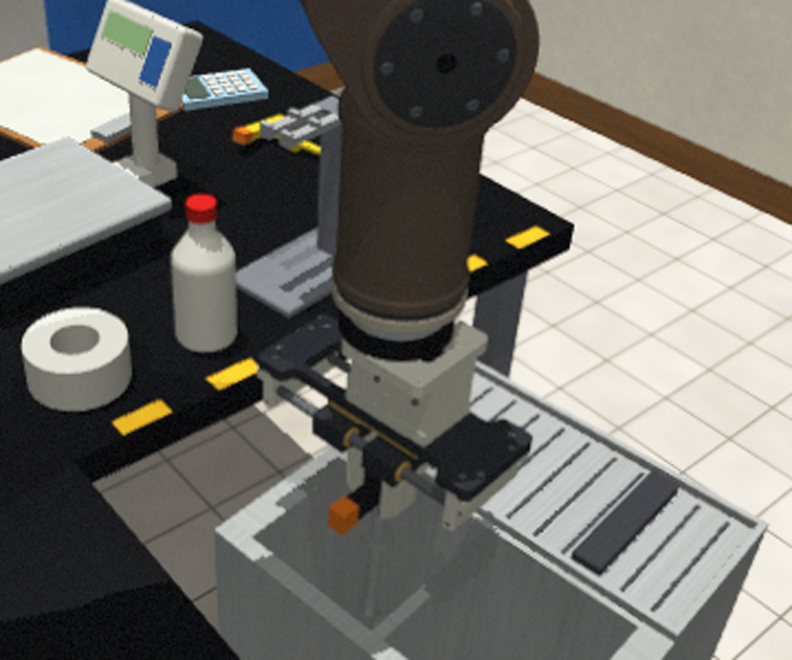

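The hook is in the well and the force reading shows no contact. I'll slide it under the bar toward tank -x.

```bash
python3 -m pendant '[[[2,1,0,0,0,0,1],[6,1,0,0,0,0,1],[11,1,0,0,0,0,1],[17,1,0,0,0,0,1],[23,1,0,0,0,0,1],[28,1,0,0,0,0,1],[32,1,0,0,0,0,1],[33,1,0,0,0,0,1],[33,1,0,0,0,0,1]]]' 45
python3 - <<'E'
from fit import *
print(arm.observe()['force'],arm.observe()['ft_torque'])
i=get_image('top');crop('top',355,160,555,325,4,'g7t',i)
E
```

```text
clock: 10.42
position: [0.4186, -0.2055, 0.2257]
ee_rot: [-0.211, 3.134, -0.0]
force: [-0.8, -0.2, -2.3]
width: 0.15
[-0.78206181 -0.20319026 -2.33220958] [ 0.07167016  0.01391741 -0.03602181]
```

View pics/g7t.png

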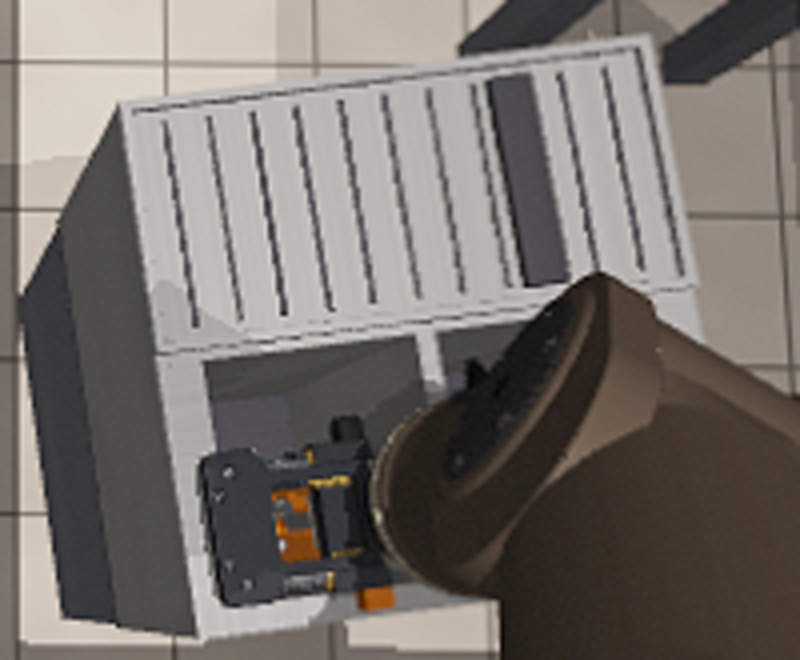

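```bash
python3 -m pendant '[[[0,0,-4,0,0,0,1],[0,0,-8,0,0,0,1],[0,0,-12,0,0,0,1],[0,0,-14,0,0,0,1],[0,0,-14,0,0,0,1]]]' 45; python3 -m pendant '[[[0,0,-4,0,0,0,1],[0,0,-8,0,0,0,1],[0,0,-12,0,0,0,1],[0,0,-14,0,0,0,1],[0,0,-14,0,0,0,1]]]' 45
```

```text
clock: 11.1
position: [0.4186, -0.2055, 0.2399]
ee_rot: [-0.211, 3.134, -0.0]
force: [0.2, -0.2, -1.2]
width: 0.151
clock: 11.72
position: [0.4186, -0.2054, 0.2538]
ee_rot: [-0.211, 3.134, -0.0]
force: [1.0, 0.3, -6.8]
width: 0.15
```

```bash
python3 -m pendant '[[[0,0,-4,0,0,0,1],[0,0,-9,0,0,0,1],[0,0,-14,0,0,0,1],[0,0,-17,0,0,0,1],[0,0,-18,0,0,0,1],[0,0,-18,0,0,0,1]]]' 45
python3 - <<'E'
from fit import *
print([arm.observe()['force'].round(2).tolist() for _ in range(1)],arm.observe()['ft_torque'])
i=get_image('top');crop('top',355,160,555,325,4,'g8t',i)
E
```

```text
clock: 12.48
position: [0.4185, -0.2055, 0.2717]
ee_rot: [-0.211, 3.135, 0.0]
force: [0.5, -1.0, -6.9]
width: 0.149
[[0.47, -1.02, -6.94]] [-0.00018724  0.03053759  0.01098233]
```

View pics/g8t.png

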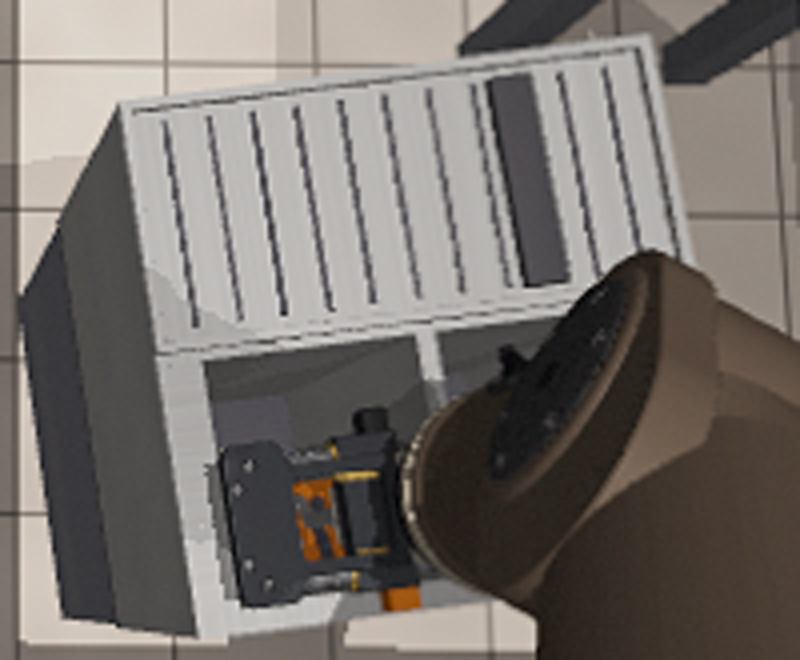

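```bash
python3 -m pendant '[[[0,0,-4,0,0,0,1],[0,0,-7,0,0,0,1],[0,0,-8,0,0,0,1],[-1,0,-8,0,0,0,1],[-4,0,-8,0,0,0,1],[-9,0,-8,0,0,0,1],[-15,0,-8,0,0,0,1],[-22,0,-8,0,0,0,1],[-29,0,-8,0,0,0,1],[-36,0,-8,0,0,0,1],[-43,0,-8,0,0,0,1],[-49,0,-8,0,0,0,1],[-54,0,-8,0,0,0,1],[-57,0,-8,0,0,0,1],[-58,0,-8,0,0,0,1],[-58,0,-8,0,0,0,1],[-58,0,-8,0,0,0,1]]]' 45
python3 - <<'E'
from fit import *
print([arm.observe()['force'].round(2).tolist() for _ in range(1)],arm.observe()['ft_torque'])
i=get_image('top');crop('top',355,160,555,325,4,'g9t',i)
E
```

```text
clock: 14.65
position: [0.4758, -0.1978, 0.2797]
ee_rot: [0.21, -3.134, -0.0]
force: [-0.3, 0.1, -6.5]
width: 0.151
[[-0.28, 0.06, -6.47]] [ 0.03040881  0.08317721 -0.04821197]
```

View pics/g9t.png

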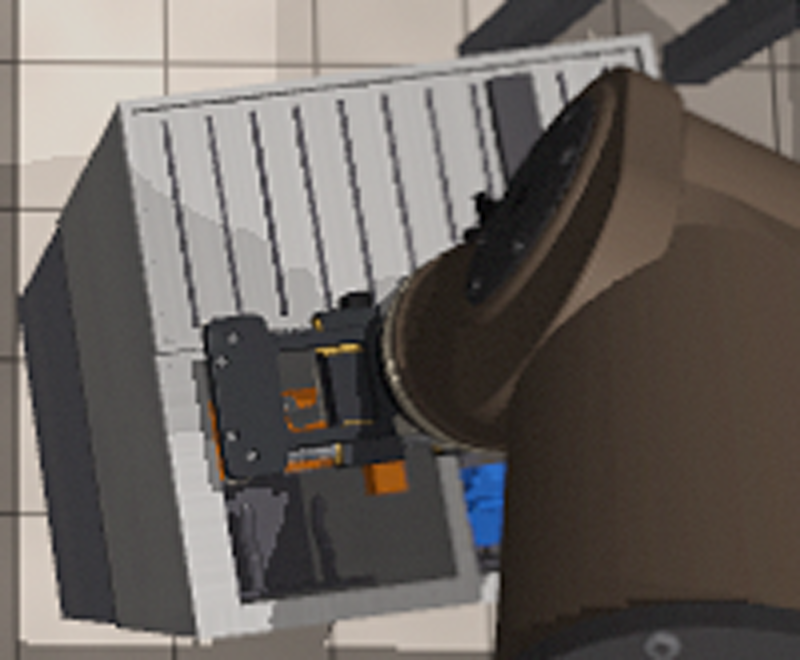

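```bash
python3 -m pendant '[[[0,0,-3,0,0,0,1],[0,0,-10,0,0,0,1],[0,0,-22,0,0,0,1],[0,0,-38,0,0,0,1],[0,0,-56,0,0,0,1],[0,0,-75,0,0,0,1],[0,0,-94,0,0,0,1],[0,0,-113,0,0,0,1],[0,0,-132,0,0,0,1],[0,0,-151,0,0,0,1],[0,0,-170,0,0,0,1],[0,0,-189,0,0,0,1],[0,0,-207,0,0,0,1],[0,0,-223,0,0,0,1],[0,0,-236,0,0,0,1],[0,0,-246,0,0,0,1],[0,0,-252,0,0,0,1],[0,0,-255,0,0,0,1],[0,0,-255,0,0,0,1]]]' 45
python3 - <<'E'
from fit import *
print([arm.observe()['force'].round(2).tolist() for _ in range(1)],arm.observe()['ft_torque'])
i=get_image('side');crop('side',270,60,570,400,1.75,'g10s',i)
i=get_image('top');crop('top',355,160,555,325,4,'g10t',i)
E
```

```text
clock: 17.08
position: [0.476, -0.1977, 0.5345]
ee_rot: [0.211, -3.134, -0.0]
force: [-0.2, 1.1, -6.7]
width: 0.143
[[-0.24, 1.08, -6.74]] [0.04616968 0.00058965 0.01763378]
```

View pics/g10s.png

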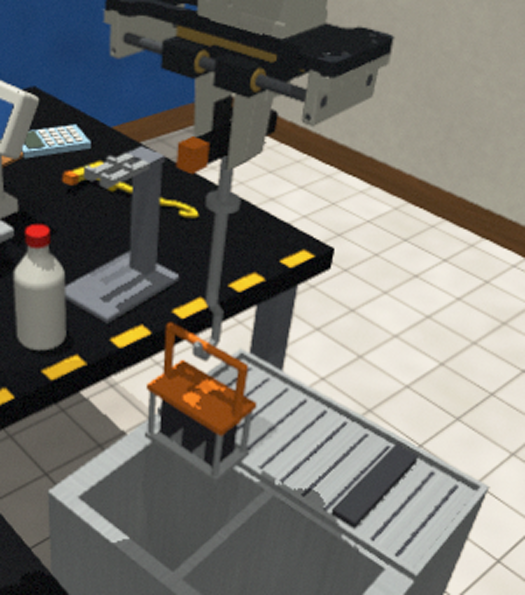

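View pics/g10t.png

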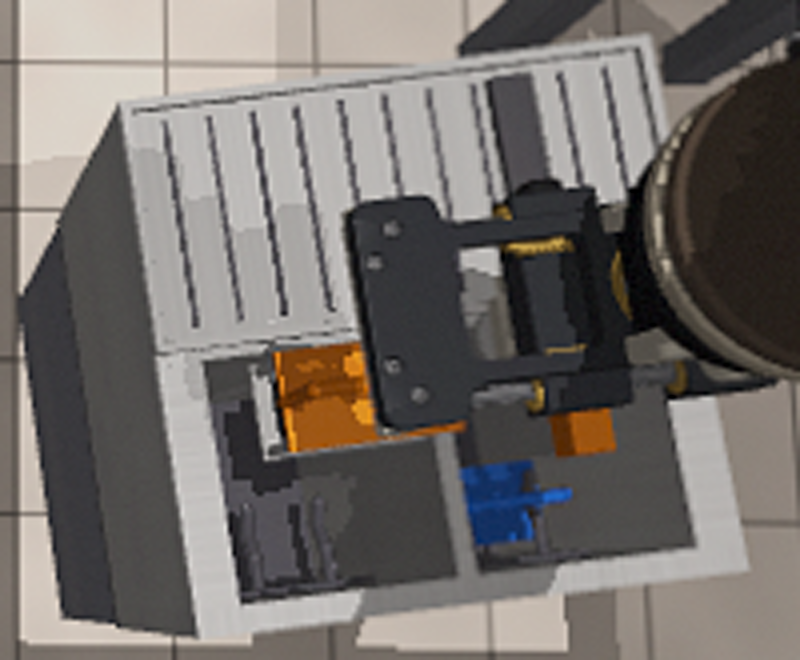

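The carrier hangs upright on the hook, out of the well, and the blue one is still in place at top-crop (510,500). I'll carry it over the drainboard.

```bash
python3 -m pendant '[[[-1,0,0,0,0,0,1],[-4,-0.5,0,0,0,0,1],[-10,-1.3,0,0,0,0,1],[-18,-2.3,0,0,0,0,1],[-27,-3.5,0,0,0,0,1],[-37,-4.8,0,0,0,0,1],[-47,-6,0,0,0,0,1],[-57,-7.4,0,0,0,0,1],[-67,-8.7,0,0,0,0,1],[-77,-10,0,0,0,0,1],[-87,-11.3,0,0,0,0,1],[-96,-12.4,0,0,0,0,1],[-104,-13.4,0,0,0,0,1],[-110,-14.2,0,0,0,0,1],[-114,-14.8,0,0,0,0,1],[-116,-15,0,0,0,0,1],[-116,-15,0,0,0,0,1],[-116,-15,0,0,0,0,1],[-116,-15,0,0,0,0,1]]]' 45
python3 -m pendant '[[[0,0,3,0,0,0,1],[0,0,9,0,0,0,1],[0,0,17,0,0,0,1],[0,0,25,0,0,0,1],[0,0,31,0,0,0,1],[0,0,34,0,0,0,1],[0,0,34,0,0,0,1],[0,0,34,0,0,0,1]]]' 45
python3 - <<'E'
from fit import *
print([arm.observe()['force'].round(2).tolist() for _ in range(1)],arm.observe()['ft_torque'])
i=get_image('side');crop('side',350,150,520,350,3,'g11s',i)
E
```

```text
clock: 19.55
position: [0.5928, -0.1971, 0.5348]
ee_rot: [-0.21, 3.134, 0.0]
force: [0.8, 0.5, -7.2]
width: 0.148
clock: 20.55
position: [0.593, -0.1972, 0.501]
ee_rot: [-0.21, 3.134, -0.0]
force: [1.0, 0.5, -5.4]
width: 0.147
[[0.98, 0.49, -5.35]] [ 0.02599841 -0.01096054  0.03822898]
```

View pics/g11s.png

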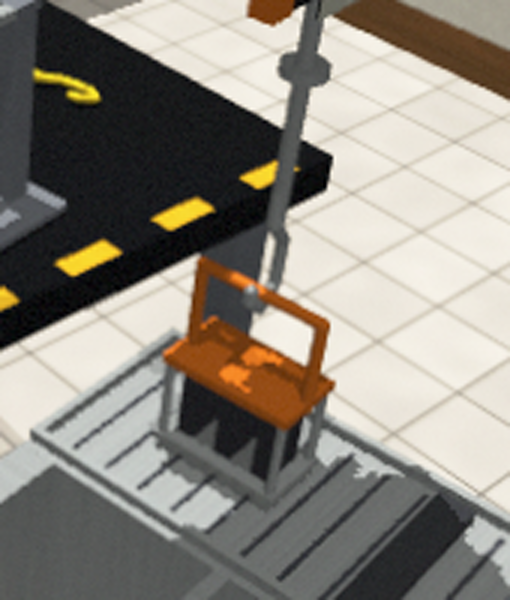

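```bash
python3 -m pendant '[[[0,0,1,0,0,0,1],[0,0,2,0,0,0,1],[0,0,3,0,0,0,1],[0,0,4,0,0,0,1],[0,0,5,0,0,0,1],[0,0,6,0,0,0,1],[0,0,6,0,0,0,1]]]' 45
python3 -m pendant '[[[0,0,1,0,0,0,1],[0,0,2,0,0,0,1],[0,0,3,0,0,0,1],[0,0,4,0,0,0,1],[0,0,5,0,0,0,1],[0,0,5,0,0,0,1]]]' 45
python3 - <<'E'
from fit import *
i=get_image('side');crop('side',350,150,520,350,3,'g12s',i)
E
```

```text
clock: 21.48
position: [0.5929, -0.1971, 0.4946]
ee_rot: [0.211, -3.134, -0.0]
force: [-0.6, 0.3, -6.4]
width: 0.149
clock: 22.22
position: [0.5929, -0.1971, 0.4897]
ee_rot: [0.211, -3.134, -0.0]
force: [0.6, -0.6, -1.4]
width: 0.146
```

View pics/g12s.png

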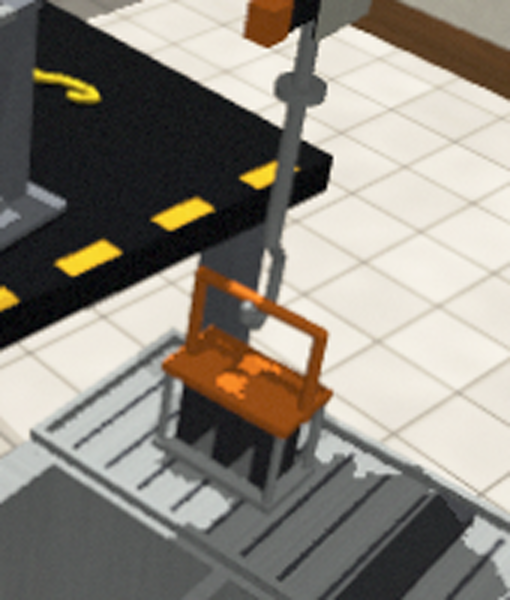

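The carrier stands on the drainboard and the force is back to the rod's weight. I'll lower the hook off the bar and back it out toward tank +x.

```bash
python3 -m pendant '[[[0,0,4,0,0,0,1],[0,0,11,0,0,0,1],[0,0,18,0,0,0,1],[0,0,22,0,0,0,1],[0,0,22,0,0,0,1],[-3,0,22,0,0,0,1],[-9,0,22,0,0,0,1],[-17,0,22,0,0,0,1],[-26,0,22,0,0,0,1],[-36,0,22,0,0,0,1],[-44,0,22,0,0,0,1],[-48,0,22,0,0,0,1],[-48,0,22,0,0,0,1]]]' 45
python3 - <<'E'
from fit import *
i=get_image('side');crop('side',350,150,520,350,3,'g13s',i)
i=get_image('top');crop('top',355,160,555,325,4,'g13t',i)
E
```

```text
clock: 23.9
position: [0.6407, -0.1906, 0.4675]
ee_rot: [0.211, -3.134, -0.0]
force: [-0.0, -1.0, -2.2]
width: 0.15
```

View pics/g13s.png

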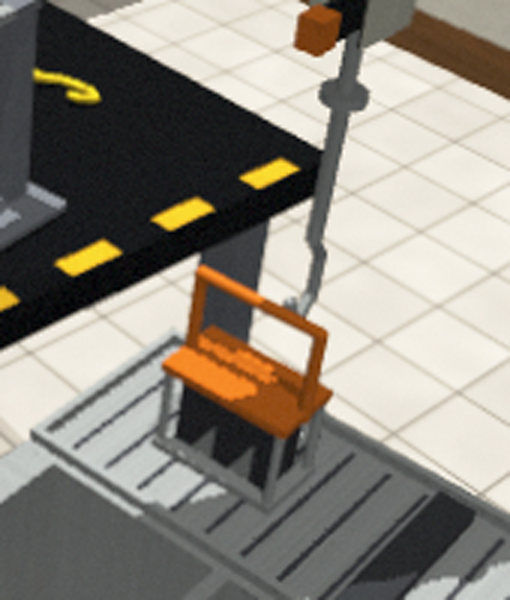

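View pics/g13t.png

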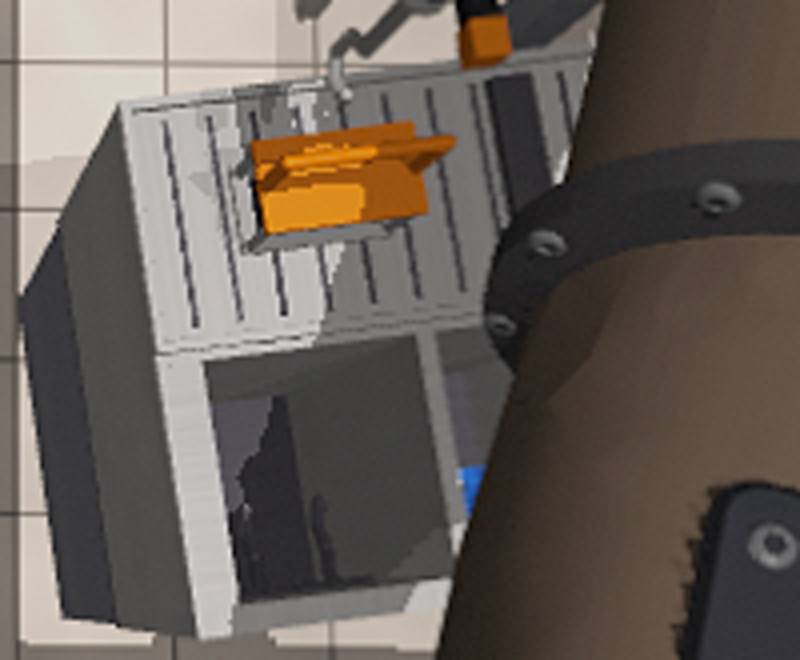

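The hook is free behind the bar (side-crop (295,305)) and the carrier stands upright. Next I'll raise the rod and go to the front of the fork.

```bash
python3 -m pendant '[[[0,0,-8,0,0,0,1],[0,0,-26,0,0,0,1],[0,0,-55,0,0,0,1],[0,4,-82,0,0,0,1],[2,16,-97,0,0,0.01,1],[6,42,-102,0,0,0.02,1],[12,86,-102,0,0,0.035,1],[18,133,-102,0,0,0.05,1],[24,180,-102,0,0,0.065,1],[31,226,-102,0,0,0.08,1],[37,268,-102,0,0,0.095,1],[40,295,-102,0,0,0.111,1],[42,308,-102,0,0,0.111,1],[42.3,310,-102,0,0,0.111,1],[42.3,310,-102,0,0,0.111,1]]]' 45
python3 -m pendant '[[[0,0,8,0,0,0,1],[0,0,28,0,0,0,1],[0,0,58,0,0,0,1],[0,0,90,0,0,0,1],[0,0,118,0,0,0,1],[0,0,136,0,0,0,1],[0,0,144,0,0,0,1],[0,0,144,0,0,0,1]]]' 45
python3 - <<'E'
from fit import *
s=arm.observe();P=s['position'];M=R.from_rotvec(s['ee_rot']).as_matrix();print(P,M[:,0].round(3))
G=P+.159*M[:,2]; a=M[:,0]; z=M[:,2]
pts=[G+z*d for d in (.056,.1,.147)]+[G+z*.209]
i=get_image('side');crop('side',250,80,400,250,3.5,'g14s',i,pts)
E
```

```text
clock: 25.88
position: [0.5574, 0.1096, 0.5697]
ee_rot: [-0.034, 3.141, -0.001]
force: [0.3, 0.3, -1.2]
width: 0.15
clock: 26.88
position: [0.5572, 0.1104, 0.4254]
ee_rot: [0.035, -3.141, 0.001]
force: [-0.4, -0.2, -1.3]
width: 0.154
[0.55719625 0.11043484 0.42538982] [-1.    -0.022  0.001]
```

View pics/g14s.png

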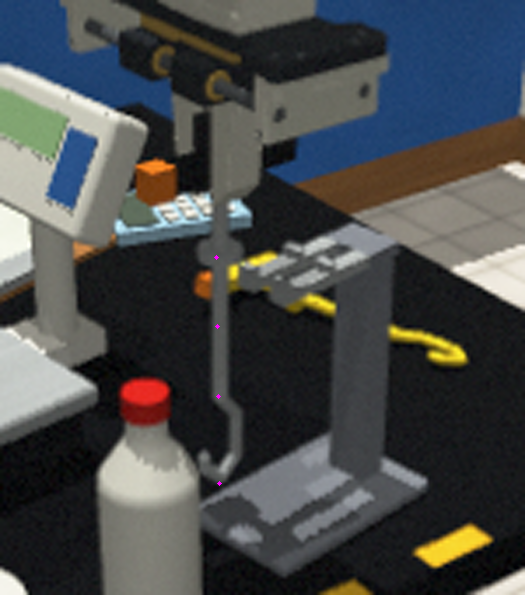

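```bash
python3 -m pendant '[[[0,0,5,0,0,0,1],[0,0.8,11,0,0,0,1],[0,0.8,14.4,0,0,0,1],[0,0.8,14.4,0,0,0,1],[0,0.8,14.4,0,0,0,1]]]' 45
```

```text
clock: 27.55
position: [0.5572, 0.1117, 0.4114]
ee_rot: [-0.036, 3.141, 0.0]
force: [-0.8, -0.0, -1.4]
width: 0.148
```

```bash
python3 -m pendant '[[[-4,0.4,0,0,0,0,1],[-12,1.3,0,0,0,0,1],[-22,2.4,0,0,0,0,1],[-33,3.6,0,0,0,0,1],[-43,4.7,0,0,0,0,1],[-51,5.6,0,0,0,0,1],[-55.3,6,0,0,0,0,1],[-55.3,6,0,0,0,0,1],[-55.3,6,0,0,0,0,1]]]' 45
python3 - <<'E'
from fit import *
i=get_image('side');crop('side',270,80,400,250,3.5,'g15s',i)
E
```

```text
clock: 28.68
position: [0.6121, 0.1189, 0.4113]
ee_rot: [0.036, -3.141, -0.0]
force: [-0.8, -0.3, -1.3]
width: 0.148
```

View pics/g15s.png

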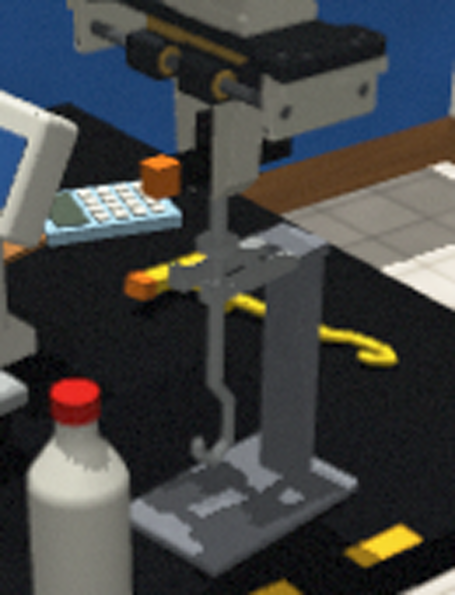

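The rod is in the slot with its collar above the tines. I'll lower it onto the seat.

```bash
python3 -m pendant '[[[-0.4,0,3,0,0,0,1],[-0.4,0,7,0,0,0,1],[-0.4,0,11,0,0,0,1],[-0.4,0,14,0,0,0,1],[-0.4,0,15.5,0,0,0,1],[-0.4,0,15.5,0,0,0,1]]]' 45
python3 - <<'E'
from fit import *
print(arm.observe()['ft_torque'])
i=get_image('side');crop('side',270,80,400,250,3.5,'g16s',i)
E
```

```text
clock: 29.48
position: [0.6127, 0.119, 0.3959]
ee_rot: [-0.036, 3.141, 0.0]
force: [-0.6, 0.4, -1.2]
width: 0.147
[ 0.04133879  0.00501647 -0.00799031]
```

View pics/g16s.png

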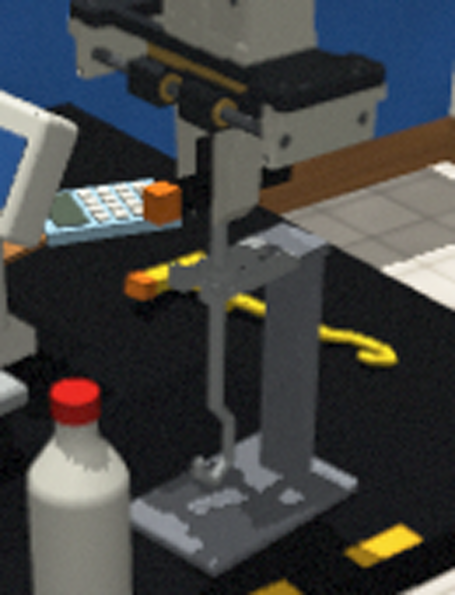

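```bash
python3 -m pendant '[[[0,0,0.5,0,0,0,0.6],[0,0,0.5,0,0,0,0.3],[0,0,0.5,0,0,0,-0.5],[0,0,0.5,0,0,0,-0.5],[0,0,0.5,0,0,0,-1],[0,0,0.5,0,0,0,-1],[0,0,-8,0,0,0,-1],[0,0,-30,0,0,0,-1],[0,0,-65,0,0,0,-1],[0,0,-110,0,0,0,-1],[0,0,-150,0,0,0,-1],[0,0,-170,0,0,0,-1],[0,0,-170,0,0,0,-1]]]' 45
python3 - <<'E'
from fit import *
i=get_image('side');crop('side',270,80,560,380,2,'g17s',i)
i=get_image('top');crop('top',230,120,560,330,2.4,'g17t',i)
E
```

```text
clock: 31.15
position: [0.6127, 0.1188, 0.5679]
ee_rot: [-0.036, 3.138, 0.001]
force: [-0.6, 0.5, -0.3]
width: 0.999
```

View pics/g17s.png

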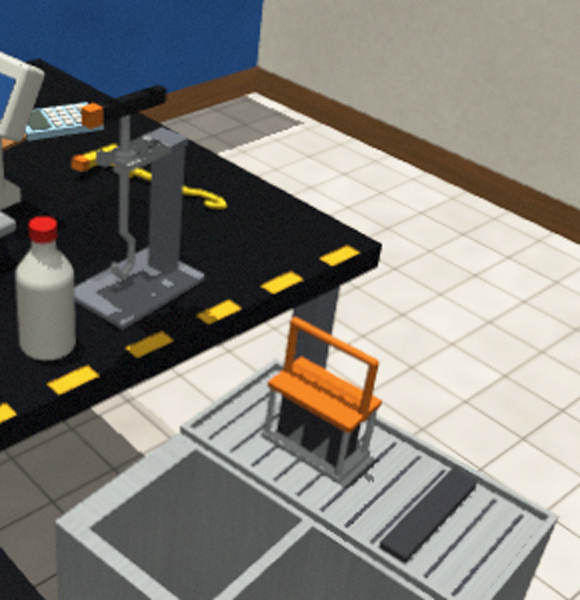

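View pics/g17t.png

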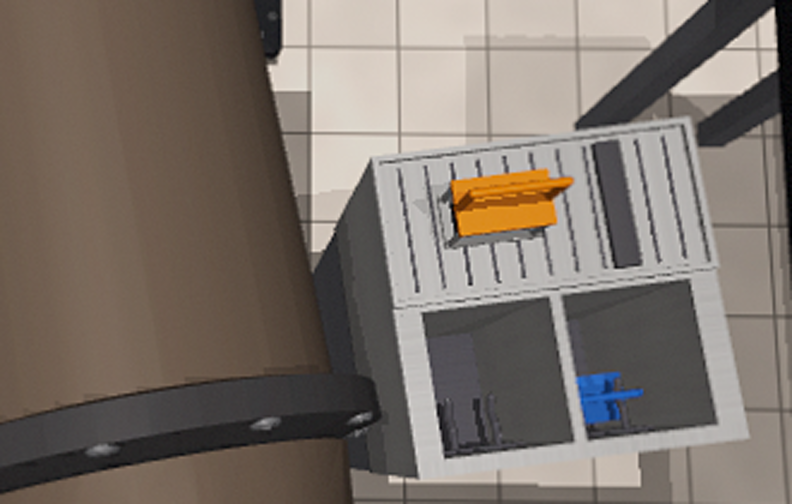

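Run:
```python
from fit import *
p=np.array([.522,-.257,.134]); c,sn=np.cos(p[2]),np.sin(p[2])
W=lambda x,y,z:[p[0]+(c*x-sn*y)/1000,p[1]+(sn*x+c*y)/1000,z/1000]
pts=[W(78,y,140) for y in (10,50,90)]
a=get_image('side');b=get_image('top')
crop('side',395,230,470,330,6,'b_s',a,pts);crop('top',405,180,485,235,9,'b_t',b,pts); print(pts[1])
```

```text
[np.float64(0.5926207961040078), np.float64(-0.1970274799792758), 0.14]
```

View pics/b_s.png

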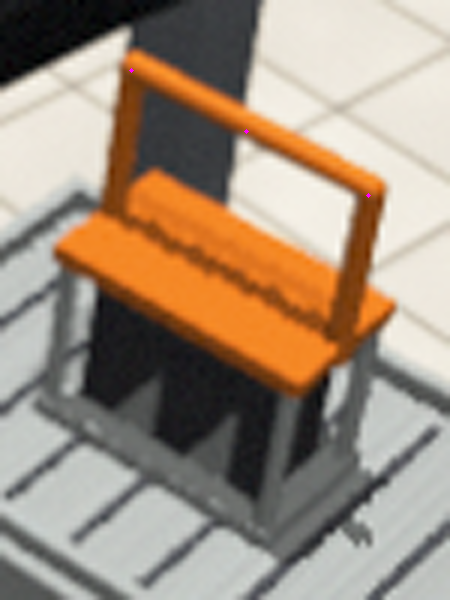

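View pics/b_t.png

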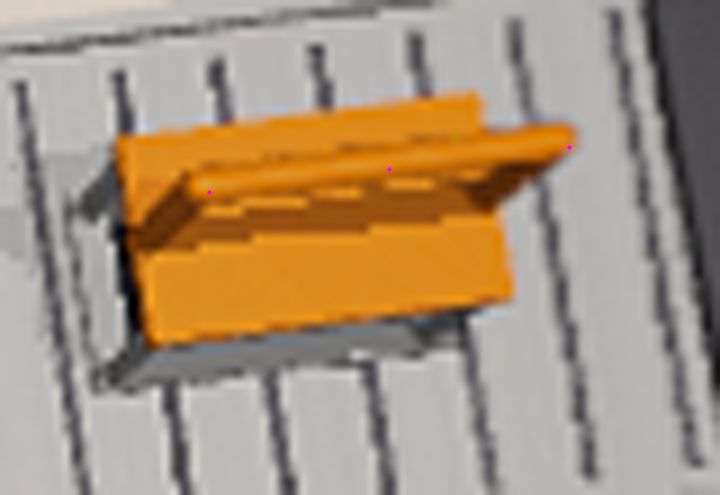

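Run:
```python
from fit import *
s=lambda X:px(X,6,(395,230)); t=lambda X:px(X,9,(405,180))
for a,b in [((254,123),(382,158)),((132,60),(194,181)),((376,187),(570,136))]:
    print(tri(s(a),t(b)))
    print(at_z('top',t(b),.14).round(4),at_z('side',s(a),.14).round(4))
```

```text
(array([ 0.59566402, -0.19602637,  0.14058981]), np.float64(0.0015340409614345062))
[ 0.5952 -0.1957  0.14  ] [ 0.5972 -0.1958  0.14  ]
(array([ 0.58991982, -0.15443828,  0.14057968]), np.float64(0.001051062034595839))
[ 0.5896 -0.1542  0.14  ] [ 0.5911 -0.1541  0.14  ]
(array([ 0.60031842, -0.23672602,  0.14171514]), np.float64(0.0006207814318804016))
[ 0.6005 -0.2371  0.14  ] [ 0.6026 -0.2356  0.14  ]
```

Run:
```python
from fit import *
s=arm.observe();print(s['joints'].round(3),s['position'])
```

```text
[-0.456  0.358  0.269  1.316 -0.094  1.482  1.4  ] [0.61251888 0.11905812 0.56450254]
```

The carrier stands upright. Its bar centre triangulates to (0.596,-0.196,0.1405), which matches the expected z of 0.140. Now I'll move above the bail with the jaws along tank x.

```bash
python3 -m pendant '[[[1,-12,5,0,0,0.05,-1],[3,-42,15,0,0,0.2,-1],[6,-82,25,0,0,0.36,-1],[9,-124,35,0,0,0.53,-1],[13,-166,45,0,0,0.7,-1],[16,-208,53,0,0,0.87,-1],[19,-248,60,0,0,1.04,-1],[21,-281,64,0,0,1.2,-1],[23,-303,65,0,0,1.34,-1],[24,-312,65,0,0,1.43,-1],[24,-314.6,65,0,0,1.464,-1],[24,-314.6,65,0,0,1.464,-1],[24,-314.6,65,0,0,1.464,-1]]]' 45
python3 - <<'E'
from fit import *
s=arm.observe();M=R.from_rotvec(s['ee_rot']).as_matrix();print(s['position'],M.round(3).tolist())
print((M.T@(np.array([.5957,-.196,.2995])-s['position'])*1000).round(1))
E
```

```text
clock: 32.98
position: [0.5961, -0.1955, 0.5007]
ee_rot: [-2.07, -2.363, -0.0]
force: [0.3, -1.3, 0.3]
width: 1.002
[ 0.596059   -0.19552256  0.50067869] [[-0.131, 0.991, -0.0], [0.991, 0.131, 0.0], [0.0, -0.0, -1.0]]
[ -0.5  -0.4 201.2]
```

```bash
python3 -m pendant '[[[0,0,8,0,0,0,-1],[0,0,30,0,0,0,-1],[0,0,65,0,0,0,-1],[-0.5,-0.4,105,0,0,0,-1],[-0.5,-0.4,135,0,0,0,-1],[-0.5,-0.4,148,0,0,0,-1],[-0.5,-0.4,150,0,0,0,-1]]]' 45
python3 - <<'E'
from fit import *
i=get_image('side');crop('side',340,150,520,350,3,'g18s',i)
E
```

```text
clock: 33.85
position: [0.5956, -0.1965, 0.3504]
ee_rot: [-2.072, -2.361, 0.001]
force: [0.3, -0.9, 0.7]
width: 0.998
```

View pics/g18s.png

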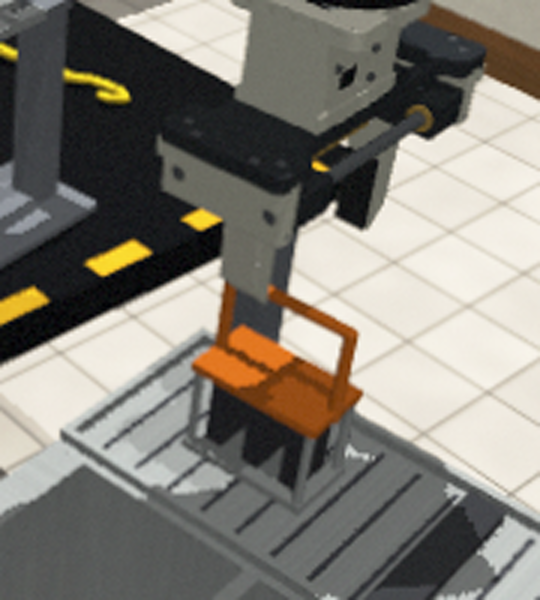

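```bash
python3 -m pendant '[[[0,0,8,0,0,0,-1],[0,0,25,0,0,0,-1],[0,0,41,0,0,0,-1],[0,0,49,0,0,0,-1],[0,0,51,0,0,0,-1],[0,0,51,0,0,0,0],[0,0,51,0,0,0,0.5],[0,0,51,0,0,0,1],[0,0,51,0,0,0,1],[0,0,51,0,0,0,1],[0,0,51,0,0,0,1],[0,0,51,0,0,0,1],[0,0,51,0,0,0,1],[0,0,51,0,0,0,1],[0,0,51,0,0,0,1],[0,0,51,0,0,0,1],[0,0,51,0,0,0,1],[0,0,51,0,0,0,1]]]' 40
python3 - <<'E'
from fit import *
i=get_image('side');crop('side',340,150,520,350,3,'g19s',i);s=arm.observe();print(s['force'],s['ft_torque'],s['joints'].round(2))
E
```

```text
clock: 36.15
position: [0.5956, -0.1966, 0.2998]
ee_rot: [-2.072, -2.361, 0.0]
force: [-1.0, -0.5, 0.8]
width: 0.07
[-1.97390816  0.67188911  0.86427693] [-0.09906615  0.32902296  0.06721362] [-0.14  0.58  0.56  1.72 -0.37  0.95  0.7 ]
```

View pics/g19s.png

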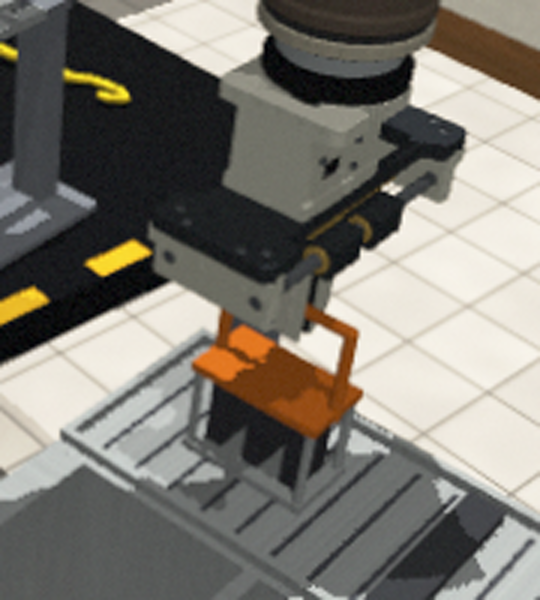

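```bash
python3 -m pendant '[[[0,0,-2,0,0,0,1],[0,0,-6,0,0,0,1],[0,0,-12,0,0,0,1],[0,0,-20,0,0,0,1],[0,0,-28,0,0,0,1],[0,0,-34,0,0,0,1],[0,0,-37,0,0,0,1],[0,0,-37,0,0,0,1]]]' 45
python3 - <<'E'
from fit import *
i=get_image('side');crop('side',340,150,520,350,3,'g20s',i);s=arm.observe();print(s['force'],s['ft_torque'])
E
```

```text
clock: 37.2
position: [0.5957, -0.1966, 0.337]
ee_rot: [2.072, 2.361, 0.0]
force: [0.1, -0.3, -5.2]
width: 0.069
[-0.81746581  0.37639193 -4.50152883] [-0.09700976  0.08133847 -0.02456262]
```

View pics/g20s.png

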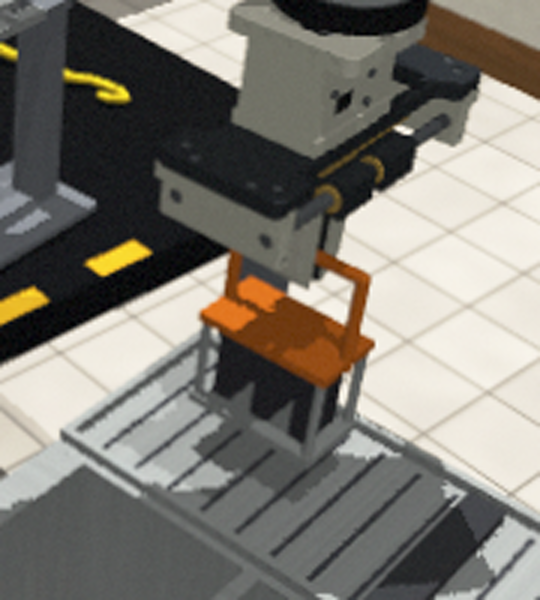

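The carrier is held, at about 5 N, and hangs upright. I'll raise it above everything, then carry it to the scale while turning.

```bash
python3 -m pendant '[[[0,0,-3,0,0,0,1],[0,0,-11,0,0,0,1],[0,0,-24,0,0,0,1],[0,0,-42,0,0,0,1],[0,0,-64,0,0,0,1],[0,0,-88,0,0,0,1],[0,0,-112,0,0,0,1],[0,0,-136,0,0,0,1],[0,0,-160,0,0,0,1],[0,0,-182,0,0,0,1],[0,0,-200,0,0,0,1],[0,0,-213,0,0,0,1],[0,0,-221,0,0,0,1],[0,0,-224,0,0,0,1],[0,0,-224,0,0,0,1]]]' 45
python3 -m pendant '[[[3,-0.5,0,0,0,-0.01,1],[11,-1.7,0,0,0,-0.04,1],[25,-3.8,0,0,0,-0.08,1],[45,-6.9,0,0,0,-0.14,1],[71,-10.9,0,0,0,-0.21,1],[103,-15.8,0,0,0,-0.29,1],[139,-21.4,0,0,0,-0.39,1],[177,-27.2,0,0,0,-0.5,1],[216,-33.2,0,0,0,-0.61,1],[255,-39.2,0,0,0,-0.72,1],[295,-45.3,0,0,0,-0.83,1],[334,-51.3,0,0,0,-0.94,1],[373,-57.3,0,0,0,-1.05,1],[411,-63.2,0,0,0,-1.16,1],[447,-68.7,0,0,0,-1.26,1],[479,-73.6,0,0,0,-1.35,1],[505,-77.6,0,0,0,-1.42,1],[525,-80.7,0,0,0,-1.47,1],[539,-82.8,0,0,0,-1.51,1],[547,-84,0,0,0,-1.53,1]]]' 45
python3 -m pendant '[[[1,-1,0,0,0,-0.01,1],[2,-1,0,0,0,-0.01,1],[2,-1,0,0,0,-0.01,1]]]' 45
python3 - <<'E'
from fit import *
a=get_image('side');crop('side',60,20,360,260,2.5,'g21s',a)
b=get_image('top');crop('top',90,130,330,345,2.7,'g21t',b);s=arm.observe();print(s['position'],R.from_rotvec(s['ee_rot']).as_matrix().round(3).tolist())
E
```

```text
clock: 39.12
position: [0.5956, -0.1966, 0.5605]
ee_rot: [-2.072, -2.361, 0.0]
force: [0.4, 0.5, -5.0]
width: 0.07
clock: 41.62
position: [0.4416, 0.3353, 0.5607]
ee_rot: [-0.142, 3.138, -0.0]
force: [-0.3, 1.1, -5.1]
width: 0.072
clock: 42.0
position: [0.4398, 0.333, 0.561]
ee_rot: [-0.153, 3.138, 0.0]
force: [0.0, 0.2, -4.3]
width: 0.068
[0.43974751 0.33323364 0.56098617] [[-0.995, -0.098, 0.0], [-0.098, 0.995, 0.0], [-0.0, 0.0, -1.0]]
```

View pics/g21s.png

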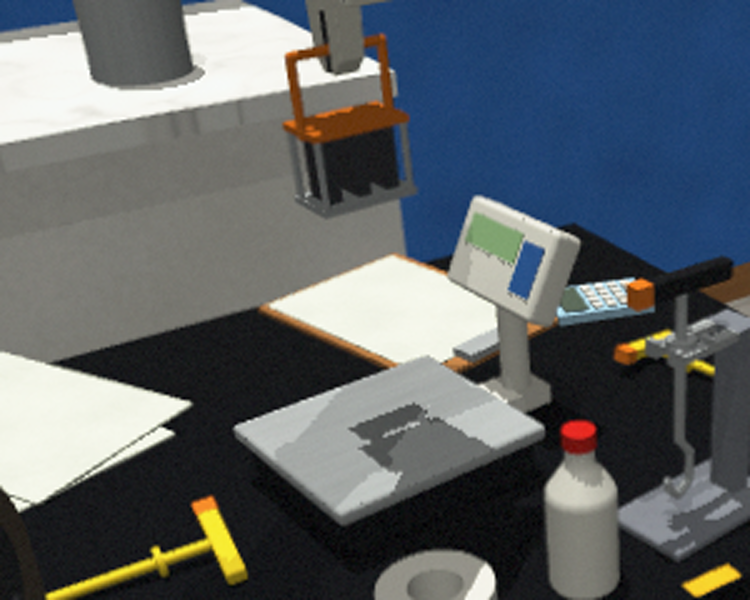

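View pics/g21t.png

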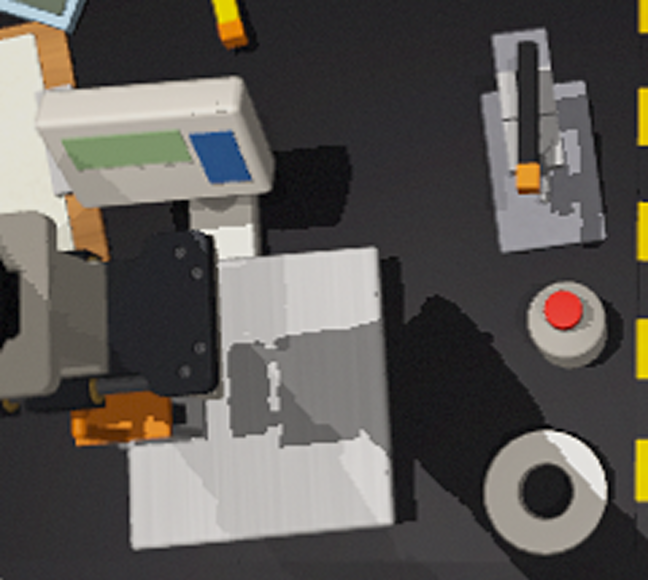

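```bash
python3 - <<'E'
from fit import *
C=[at_z('side',px(X,2.5,(60,20)),.06) for X in [(235,432),(430,357),(545,432),(342,522)]]
print(np.mean(C,0),[c.round(3).tolist() for c in C])
E
python3 -m pendant '[[[-0.5,1,4,0,0,0,1],[-0.5,3,14,0,0,0,1],[-0.5,5,30,0,0,0,1],[-0.5,5,50,0,0,0,1],[-0.5,5,73,0,0,0,1],[-0.5,5,97,0,0,0,1],[-0.5,5,121,0,0,0,1],[-0.5,5,143,0,0,0,1],[-0.5,5,163,0,0,0,1],[-0.5,5,180,0,0,0,1],[-0.5,5,194,0,0,0,1],[-0.5,5,203,0,0,0,1],[-0.5,5,207,0,0,0,1],[-0.5,5,208,0,0,0,1],[-0.5,5,208,0,0,0,1]]]' 45
python3 - <<'E'
from fit import *
a=get_image('side');crop('side',130,60,340,250,3.5,'g22s',a)
b=get_image('top');crop('top',90,190,270,345,3.8,'g22t',b)
E
```

```text
[0.43675466 0.32728624 0.06      ] [[0.319, 0.413, 0.06], [0.538, 0.439, 0.06], [0.552, 0.24, 0.06], [0.338, 0.217, 0.06]]
clock: 43.98
position: [0.4397, 0.3388, 0.3532]
ee_rot: [-0.156, 3.137, 0.001]
force: [-0.3, -0.0, -4.0]
width: 0.071
```

View pics/g22s.png

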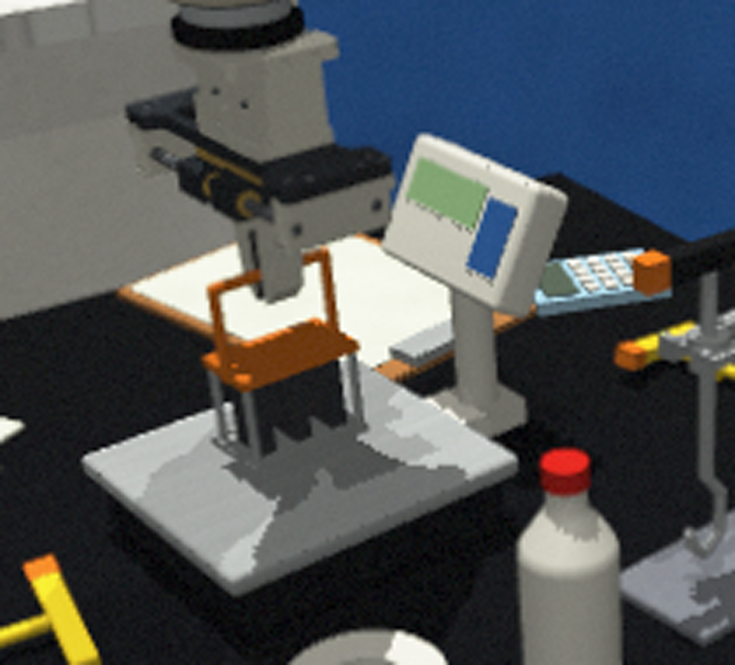

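View pics/g22t.png

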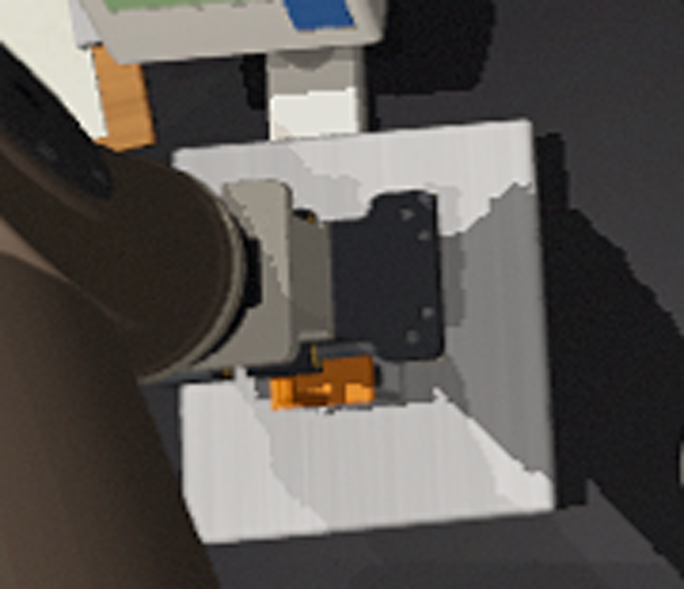

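The two cameras disagree on the pan centre by 11 mm in y, so I'll overlay both hypotheses.

Run:
```python
from fit import *
def cor(x,y,f,z):
    c,s=np.cos(f),np.sin(f); return [[x+c*a-s*b,y+s*a+c*b,z] for a,b in ((.11,.1),(.11,-.1),(-.11,-.1),(-.11,.1))]
a=get_image('side');b=get_image('top')
crop('side',145,155,290,245,5.4,'p_s',a,cor(.4396,.3383,.1,.06))
crop('top',120,210,250,345,4.4,'p_t',b,cor(.4396,.3383,.1,.06))
```

```text
(no output)
```

View pics/p_s.png

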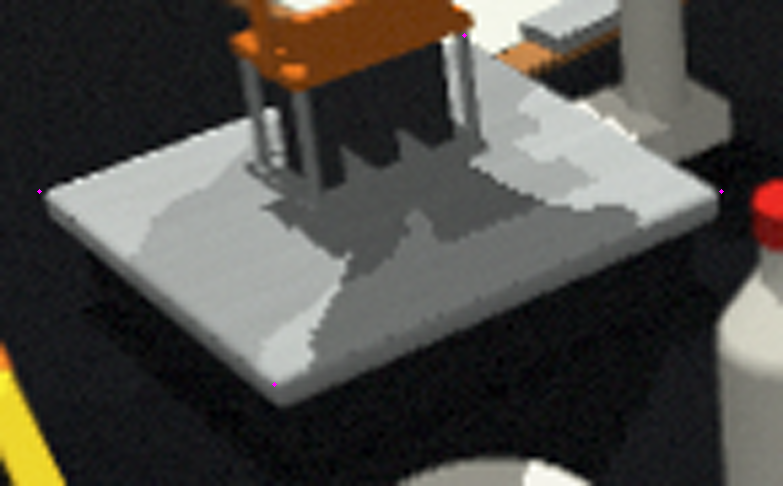

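View pics/p_t.png

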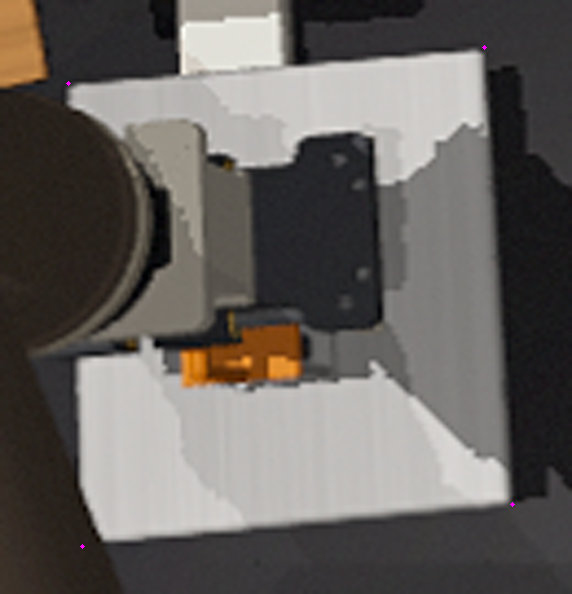

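The earlier side-view pick was the pan's lower edge. The overlay fits both views to about 1 px, so the pan centre is good. I'll lower gently.

```bash
python3 -m pendant '[[[0,0,2,0,0,0,1],[0,0,4,0,0,0,1],[0,0,6,0,0,0,1],[0,0,8,0,0,0,1],[0,0,9,0,0,0,1],[0,0,10,0,0,0,1],[0,0,10,0,0,0,1]]]' 45
python3 -m pendant '[[[0,0,0.5,0,0,0,1],[0,0,1,0,0,0,1],[0,0,1.5,0,0,0,1],[0,0,2,0,0,0,1],[0,0,2.5,0,0,0,1],[0,0,2.5,0,0,0,1]]]' 45
python3 -m pendant '[[[0,0,0.5,0,0,0,1],[0,0,1,0,0,0,1],[0,0,1,0,0,0,1]]]' 45
python3 - <<'E'
from fit import *
a=get_image('side');crop('side',145,110,290,245,4.4,'g23s',a);s=arm.observe();print(s['force'],s['ft_torque'])
E
```

```text
clock: 45.05
position: [0.4396, 0.3387, 0.3428]
ee_rot: [-0.156, 3.138, 0.0]
force: [-0.2, -0.4, -3.8]
width: 0.07
clock: 45.8
position: [0.4395, 0.3387, 0.3403]
ee_rot: [0.156, -3.138, 0.0]
force: [0.1, -0.1, -4.7]
width: 0.069
clock: 46.18
position: [0.4397, 0.3388, 0.3397]
ee_rot: [-0.155, 3.137, 0.001]
force: [-0.5, -0.2, -0.3]
width: 0.071
[-0.18221538 -0.77766742  0.40494438] [-0.09297521  0.03156968 -0.03861159]
```

View pics/g23s.png

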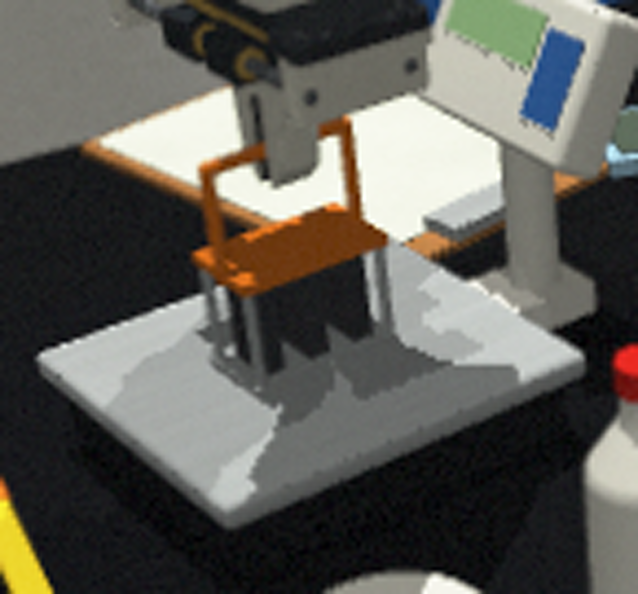

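Weight is transferred to the pan, with force near 0. I'll open slowly and rise.

```bash
python3 -m pendant '[[[0,0,0,0,0,0,0.8],[0,0,0,0,0,0,0.6],[0,0,0,0,0,0,0.3],[0,0,0,0,0,0,0],[0,0,0,0,0,0,-0.5],[0,0,0,0,0,0,-1],[0,0,0,0,0,0,-1],[0,0,0,0,0,0,-1],[0,0,0,0,0,0,-1]]]' 20
python3 -m pendant '[[[0,0,-4,0,0,0,-1],[0,0,-15,0,0,0,-1],[0,0,-35,0,0,0,-1],[0,0,-65,0,0,0,-1],[0,0,-105,0,0,0,-1],[0,0,-145,0,0,0,-1],[0,0,-175,0,0,0,-1],[0,0,-190,0,0,0,-1],[0,0,-190,0,0,0,-1]]]' 20
python3 - <<'E'
from fit import *
a=get_image('side');cv2.imwrite('pics/f_s.png',a[...,::-1])
b=get_image('top');cv2.imwrite('pics/f_t.png',b[...,::-1])
E
```

```text
clock: 47.35
position: [0.4396, 0.3387, 0.3393]
ee_rot: [-0.156, 3.138, 0.0]
force: [-0.2, -0.4, 0.3]
width: 0.91
clock: 48.48
position: [0.4396, 0.3387, 0.5301]
ee_rot: [-0.156, 3.137, 0.002]
force: [-0.5, -0.3, 0.4]
width: 1.0
```

View pics/f_s.png

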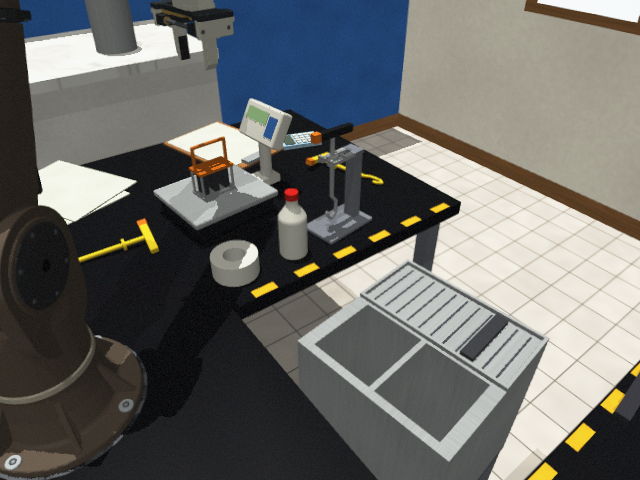

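View pics/f_t.png

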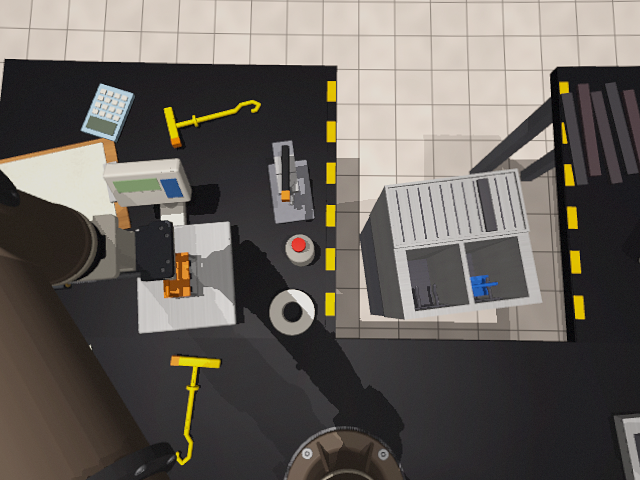

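Run:
```python
from fit import *
a=cv2.imread('pics/f_s.png')[...,::-1];b=cv2.imread('pics/f_t.png')[...,::-1]
s0=cv2.imread('pics/side0.png')[...,::-1]
u=[.995,.098];P=[[.4396+k*u[0],.3387+k*u[1],.18] for k in(-.04,0,.04)]+[[.4396+i*u[0]-j*u[1],.3387+i*u[1]+j*u[0],.06] for i in(-.043,.043) for j in(-.025,.025)]
crop('side',180,130,245,210,7,'z1',a,P)
crop('side',300,110,370,245,4,'z2',a);crop('side',300,110,370,245,4,'z3',s0)
z=[cv2.imread(f'pics/z{i}.png') for i in(1,2,3)];h=max(q.shape[0] for q in z)
o=np.hstack([cv2.copyMakeBorder(q,0,h-q.shape[0],0,0,cv2.BORDER_CONSTANT) for q in z]);cv2.imwrite('pics/z.png',o[:, :800] if o.shape[1]<=800 else cv2.resize(o,(800,int(h*800/o.shape[1]))))
```

```text
(no output)
```

View pics/z.png

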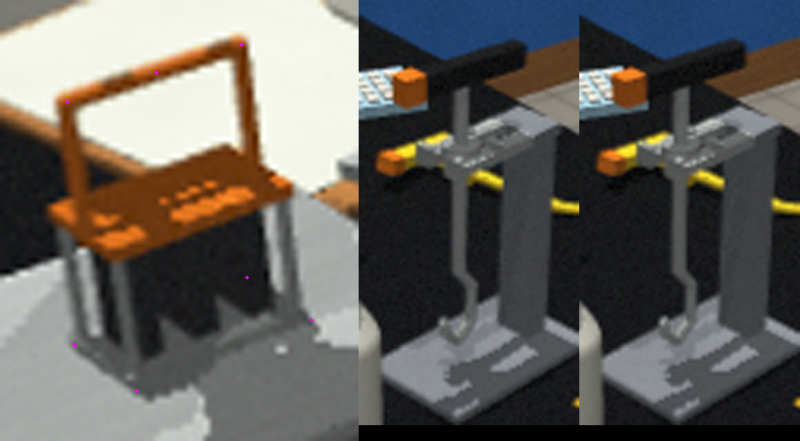

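The carrier stands upright, with its bail ends and base corners on the projected pan-centre pose. The rod hangs exactly as it did at the start. I'm handing in.

```bash
python3 -c "
from cell import arm
print(arm.sign_off()); print(arm.observe()['clock'])"
```

```text
the job is handed in; nothing more can be done
None
the job is handed in; nothing more can be done
```

The job is done and handed in, in the order asked, with about 49 s on the clock.

- **Drainboard:** I hooked the orange carrier off its prongs, brought it out of the well and stood it upright on the drainboard, clear of the flat bar.
- **Rod:** I hung it back in its fork. It looks the same there as in the first picture.
- **Scale:** I picked the carrier up by its bail and set it on the pan. The weight came off the gripper gradually and the jaws opened without shifting it.

**Last checks:** The carrier stands upright in the middle of the pan. Its bail and base match the projected pan-centre pose to about 1 px. The blue carrier still hangs in its well. The flat bar, tape roll, wash bottle and yellow rods appear where they started, and the gripper is clear, about 0.19 m above where it released the bail.

**Disagreement:** At first the side camera put the pan centre about 11 mm off in y from the top camera. I had picked the pan's lower edge in the side view; an overlay then agreed in both views to about 1 px, roughly 2 to 3 mm. No other check failed.

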